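Put the clamp levers away in the screw-cap canister

TASK

Put away all the loose clamp levers on the workshop bench in the canister: unscrew its captive cap as far as it goes before you swing it aside on its arm, and swing it right clear of the mouth. Lift each lever level, gripped firmly by its ball knob, then well above the bench slacken the grip so that it swings down and hangs, tighten again, and drop it boss first into the canister, so that all of them stand in it below the rim. Then swing the cap fully home over the mouth and screw it tight, leaving the other things on the bench where they are.

Things in the scene. Friction and masses are not known exactly. Their poses are not given: they have to be found in the camera images.
- canister: upright round aluminium canister, 108 mm outside, 100 mm inside diameter, on a plywood foot (130 x 180 x 8 mm) fixed to the bench; rim 165 mm and inner floor 8 mm above the bench. Origin on its axis at bench level, z up. On its +y side, 74 mm from its axis, stands a fixed 15 mm post (177 mm high); the cap's swing arm turns about the post's axis
- mouth (a point): centre of the canister's mouth, at rim height (165 mm), z up
- cap (a joint): turn of the captive screw cap about its upright axis, relative to the arm: 0 = tight, grows counter-clockwise seen from above to 1.5 rad (stop) = unscrewed. Stiff (0.08 N m), stays where left, does not rise or sink. The cap is a black disc 112 mm wide, 12 mm thick, under the arm
- cap_grip (a point): centre of the top of the grey grip bar on the cap, on the cap's axis, 210 mm above the bench; point x runs along the bar. Bar 56 mm long, 14 mm wide, 22 mm high, its underside 4 mm above the arm's strap. Tight, it stands 0.7 rad to one side of the strap; unscrewed, 0.8 rad to the other
- swing (a joint): swing of the flat steel arm (strap 18 mm wide, top 184.5 mm above the bench) that carries the cap, about its post: 0 = cap centred over the mouth (stop), grows counter-clockwise seen from above to 2.1 rad (stop); from 1.8 rad the mouth is free. Friction 0.12 N m, stays where left
- swing_pin (a point): top of the upright black handle pin at the free end of the arm, 137 mm from the arm's axis; pin 12 mm diameter, 30 mm high above the strap, top 214.5 mm above the bench; can be pinched from above and led round in an arc
- lever1: clamp lever, 124 mm long, about 0.25 kg: a 30 mm black ball knob, a 10 mm round steel rod and a heavy square steel boss (30 x 30 mm across, 18 mm along the rod); starts lying on the bench. x runs along the rod from boss to ball; origin midway between their centres and, lying, 15 mm below the rod's axis. May be absent
- lever1_ball (a point): centre of the ball knob of lever1, 50 mm from the origin along +x; lying, 15 mm above the bench. Pinched here across the rod, a firm grip (60 N or more) holds the lever level; eased by a hair's opening (1 to 3 mm) to 8 to 15 N it swings down about the finger axis without falling
- lever1_boss (a point): centre of the square boss of lever1, 100 mm from the ball's centre; the balance point lies 28 mm from here towards the ball
- lever2: clamp lever, 124 mm long, about 0.25 kg: a 30 mm black ball knob, a 10 mm round steel rod and a heavy square steel boss (30 x 30 mm across, 18 mm along the rod); starts lying on the bench. x runs along the rod from boss to ball; origin midway between their centres and, lying, 15 mm below the rod's axis. May be absent
- lever2_ball (a point): centre of the ball knob of lever2, 50 mm from the origin along +x; lying, 15 mm above the bench. Pinched here across the rod, a firm grip (60 N or more) holds the lever level; eased by a hair's opening (1 to 3 mm) to 8 to 15 N it swings down about the finger axis without falling
- lever2_boss (a point): centre of the square boss of lever2, 100 mm from the ball's centre; the balance point lies 28 mm from here towards the ball
- lever3: clamp lever, 124 mm long, about 0.25 kg: a 30 mm black ball knob, a 10 mm round steel rod and a heavy square steel boss (30 x 30 mm across, 18 mm along the rod); starts lying on the bench. x runs along the rod from boss to ball; origin midway between their centres and, lying, 15 mm below the rod's axis. May be absent
- lever3_ball (a point): centre of the ball knob of lever3, 50 mm from the origin along +x; lying, 15 mm above the bench. Pinched here across the rod, a firm grip (60 N or more) holds the lever level; eased by a hair's opening (1 to 3 mm) to 8 to 15 N it swings down about the finger axis without falling
- lever3_boss (a point): centre of the square boss of lever3, 100 mm from the ball's centre; the balance point lies 28 mm from here towards the ball
- lever4: clamp lever, 124 mm long, about 0.25 kg: a 30 mm black ball knob, a 10 mm round steel rod and a heavy square steel boss (30 x 30 mm across, 18 mm along the rod); starts lying on the bench. x runs along the rod from boss to ball; origin midway between their centres and, lying, 15 mm below the rod's axis. May be absent
- lever4_ball (a point): centre of the ball knob of lever4, 50 mm from the origin along +x; lying, 15 mm above the bench. Pinched here across the rod, a firm grip (60 N or more) holds the lever level; eased by a hair's opening (1 to 3 mm) to 8 to 15 N it swings down about the finger axis without falling
- lever4_boss (a point): centre of the square boss of lever4, 100 mm from the ball's centre; the balance point lies 28 mm from here towards the ball
- screwdriver: bystander, not part of the job: screwdriver, 190 mm long, lying; origin under its centre
- wrench: bystander, not part of the job: open wrench, 160 mm long, lying; origin under its centre
- glue: bystander, not part of the job: yellow glue bottle, 56 mm wide, 150 mm tall; origin under its centre
- screwjar: bystander, not part of the job: glass jar with steel lid, 72 mm wide, 85 mm tall; origin under its centre
- offcut: bystander, not part of the job: wood offcut, 130 x 45 x 20 mm; origin under its centre
- puttytin: bystander, not part of the job: plain steel tin, 60 mm wide, 50 mm tall; origin under its centre
There are look-alikes about, which are no part of the job. What is shaped like the lever4 but purple is not meant.

How it is judged:
By the outcome, as a careful person would: the job done as asked, in the order asked, and still so for the second after the job is handed in, with the robot touching nothing.
Of lever1, lever2, lever3, lever4 only 2 to 3 are there at a start; the rules pass over those that are not, and their reading is None.
At some moment in a run one of lever1, lever2, lever3, lever4 may be knocked a few centimetres aside while the robot is not near it.
Once in a run the grip may slacken for a moment while it holds something.
It also fails if it takes over 210 s, if anything falls off the work surface, if the arm or the gripper's body presses on something with over 40 N, if the wrist force passes 120 N, or if a joint passes its speed limit or range.

ROBOT

A 6-joint arm with a two-finger parallel gripper is mounted at the origin on the work surface. World frame = base frame: x ahead of the robot, y to its left, z up, the work surface at z = 0. Lengths are in mm, angles in rad, forces in N, time in s.
With the tool pointing down it reaches from about 275 to 750 mm from the base axis. Payload 10.2 kg.
Tool frame: the origin (TCP) lies where the fingers leave the gripper's body, on its centre line; the fingertips stand 73 mm ahead of it and the grasp point (between the pads) lies 54 mm ahead of it; z points along the fingers, y is the line along which they close (so a half turn about z gives the same grasp; the last joint's range is limited). The gripper opens to 85 mm and grips with 20 to 120 N. Pads are 22 mm wide; open, the fingers measure 114 mm over their backs; the gripper's body (76 mm by 85 mm) begins 54 mm behind the grasp point. The pads swing forward as they close: fully open they stand 13 mm farther back than shut.
Start: joints at [1.014, 0.313, 1.498, -0, 1.331, -0.223], TCP at [172.022, 496.024, 303.894] pointing down, gripper open.
Joint ranges: [-2.94, 2.94], [-0.97, 2.17], [0.19, 2.56], [-1.23, 4.37], [0.02, 3.11], [-2.88, 2.88]. Speed limits (rad/s): [2.39, 2.39, 3.01, 3.14, 3.14, 3.14].

INTERFACE

Orientations are given as a unit quaternion [w, x, y, z].
In Python, from rig import ctrl gives the robot as it stands.
- The arm moves only by the shell command python3 -m creep 'ROWS' [OPENING] [FORCE]. ROWS is JSON, a list that holds one entry, the list of rows, each a list of 6 numbers: the shift along the world's x, y, z in units of 25 mm (1.0 is 25 mm), then the turn, a rotation vector about the world's x, y, z in units of 5 degrees (1.0 is 5 degrees). In form: [[[x, y, z, ax, ay, az], ...]]. A call has 1 to 20 rows; each row is the pose to reach, as a shift and turn from the pose commanded when the call began; what a row does not reach only later rows make up. A row lasts 1/12 s, in which the tool goes at most 41.7 mm and 7.16 degrees, less where a joint would pass 70% of its speed; a pose out of reach is approached as far as the arm can. A call with a gripper value outside its range is refused whole. OPENING is the finger opening in mm, from 0 to 85.4, set as the call begins (- or left out, the last holds). The fingers move at their own pace and stop on an object; FORCE is the grip in N (left out, the last holds). Time passes only in rows, so rows that repeat a pose let the fingers close. It gives the time, the measured TCP pose, the force, the opening and the grip force at its end, in the units of the state.
- ctrl.sense(): the state, without advancing time (a new reading comes with each control period).
- ctrl.capture(name): name is "scene" or "top"; returns a dict with "image" (480x640x3 uint8, red, green, blue), "fx", "fy", "cx", "cy" (pixels), "R" (3x3) and "t" (3): a world point X has camera coordinates R X + t. Camera axes: x right, y down, z forward; pixel columns grow to the right and rows downward; lengths in mm; the calibration is good to about 2 mm. A picture is of the moment at which its call begins. There is no depth.
- ctrl.finish_job(): hands the job in; it is judged then, once.
The state is a dict: "time_s": time; "joints": joint angles; "dq": joint speeds; "tau": joint torques, N m; "eef_pos": TCP position; "ee_rot": TCP orientation; "force": force on the tool from outside, world axes, zero at the start; "wrist_torque": the same for the moment, N m; "grip_width": opening from 0.0 (shut) to 1.0 (fully open); "grip_force": force on a finger pad.
Only numpy, scipy, OpenCV 4.12 (cv2) and the standard library are available. Lean on these libraries where they do the work, as an engineer would, in place of code of your own. Each camera call takes 0.05 s, during which the arm holds its last target. There are 200 camera calls.

## Working session

There is one attempt and no reset: what is moved stays moved. The work goes in short steps, Python scripts to look and compute and a shell command to move; the robot and the scene stay as the last step left them, time stands still between calls to the robot, and variables do not carry over. Pictures are saved under pics/ and viewed, at most 14 in all, crops included, and the job is handed in when it is done.

```bash
ls; mkdir -p pics
cat > h.py <<'E'
import numpy as np, cv2
from rig import ctrl
def snap(cam,fn=None,crop=None,scale=1):
    c=ctrl.capture(cam); im=c["image"][:,:,::-1].copy()
    if crop: x0,y0,x1,y1=crop; im=im[y0:y1,x0:x1]
    if scale!=1: im=cv2.resize(im,None,fx=scale,fy=scale,interpolation=cv2.INTER_CUBIC)
    if fn: cv2.imwrite(fn,im)
    np.savez(f"/tmp/{cam}.npz",image=c["image"],K=[c["fx"],c["fy"],c["cx"],c["cy"]],R=c["R"],t=c["t"])
    return c
def load(cam): return np.load(f"/tmp/{cam}.npz")
def px2w(cam,u,v,z):
    d=load(cam); fx,fy,cx,cy=d["K"]; R,t=d["R"],d["t"]
    r=R.T@np.array([(u-cx)/fx,(v-cy)/fy,1]); o=-R.T@t
    return o+r*(z-o[2])/r[2]
def w2px(cam,X):
    d=load(cam); fx,fy,cx,cy=d["K"]; p=d["R"]@np.array(X,float)+d["t"]
    return np.array([fx*p[0]/p[2]+cx,fy*p[1]/p[2]+cy])
E
python3 - <<'E'
from h import *
for c in("top","scene"):
    snap(c,f"pics/{c}0.png"); d=load(c); print(c,d["K"],(-d["R"].T@d["t"]).round(),d["R"].round(2).tolist())
print(ctrl.sense())
E
```

```text
pics
top [614.95372824 614.95372824 325.32666359 239.7232046 ] [ 250.  -66. 1353.] [[-0.02, -1.0, -0.0], [-0.98, 0.02, -0.2], [0.2, -0.0, -0.98]]
scene [581.42878093 581.42878093 321.4148991  236.32519979] [1219. -385. 1148.] [[0.41, 0.91, -0.02], [0.72, -0.34, -0.6], [-0.56, 0.24, -0.8]]
{'time_s': 0.1, 'joints': array([ 1.01362971e+00,  3.13401634e-01,  1.49835342e+00,  2.84400496e-05,
        1.33096104e+00, -2.23412238e-01]), 'dq': array([-0.00030241, -0.00364622, -0.00177055, -0.00157061, -0.00019917,
        0.000216  ]), 'tau': array([ 3.25818022e-03, -4.12903798e+01, -2.60138243e+01, -8.17453974e-05,
        3.06148075e-03, -5.29439387e-05]), 'eef_pos': array([171.9248182 , 495.90695176, 303.39125815]), 'ee_rot': array([-2.26483136e-04,  1.66107047e-01,  9.86107567e-01, -5.14225610e-04]), 'force': array([ 0.08743442, -0.0720433 , -0.39214363]), 'wrist_torque': array([ 0.02185021, -0.01736612, -0.03987869]), 'grip_force': 0.0, 'grip_width': 1.0016765772424914}
```

View pics/top0.png

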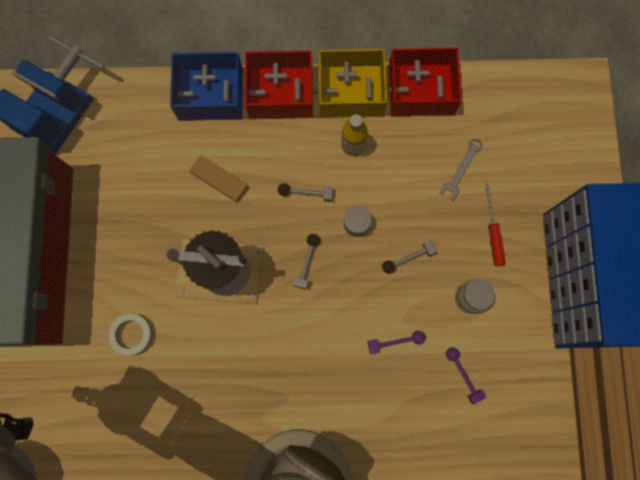

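View pics/scene0.png

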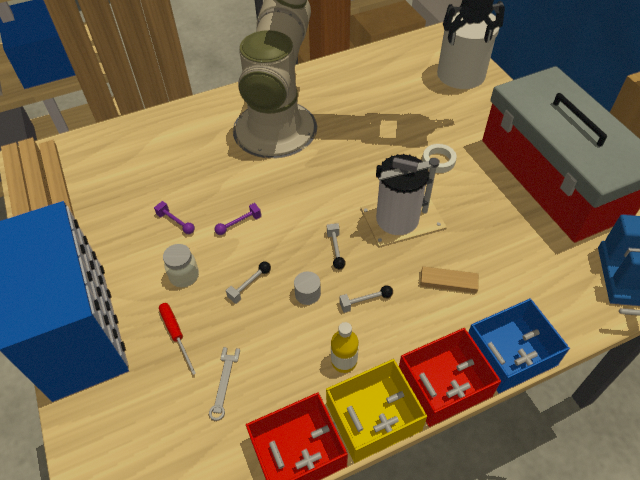

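Run:
```python
from h import *
a=load("top")["image"][215:315,155:275,::-1]; b=load("scene")["image"][140:250,355:475,::-1]
f=lambda i:cv2.resize(i,(390*1,int(390*i.shape[0]/i.shape[1])),interpolation=cv2.INTER_CUBIC)
a,b=f(a),f(b); h=max(a.shape[0],b.shape[0]); 
P=lambda i:cv2.copyMakeBorder(i,0,h-i.shape[0],0,0,0)
cv2.imwrite("pics/c1.png",np.hstack([P(a),P(b)]))
cv2.imwrite("pics/lev.png",cv2.resize(load("top")["image"][170:300,265:450,::-1],None,fx=4.3,fy=4.3,interpolation=cv2.INTER_CUBIC))
```

```text
(no output)
```

View pics/c1.png

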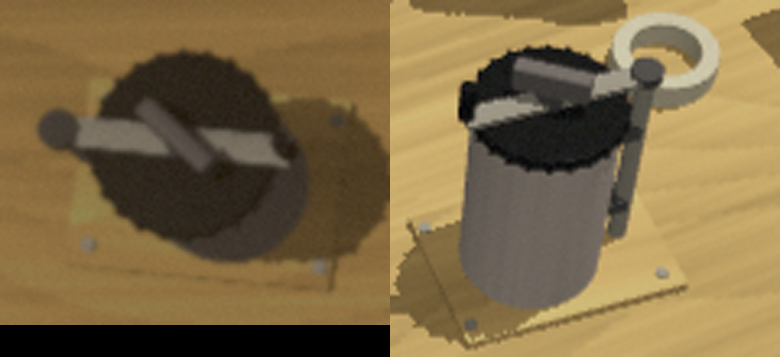

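View pics/lev.png

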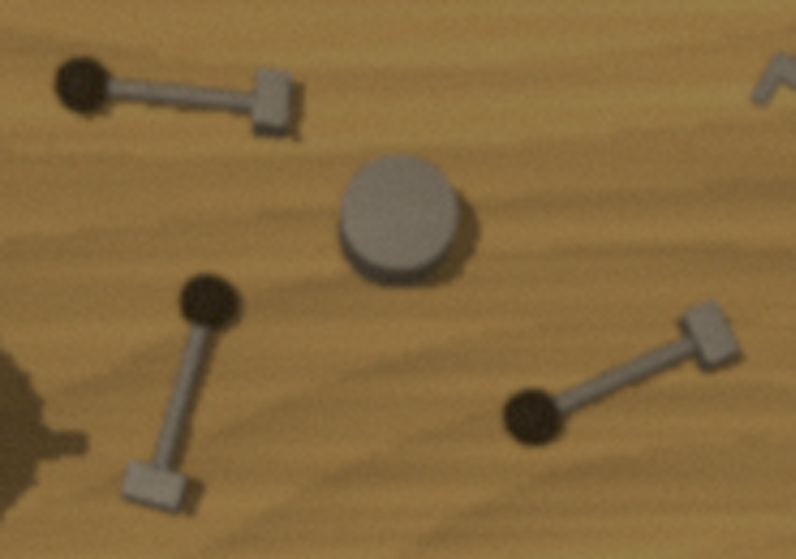

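Run:
```python
from h import *
T=lambda u,v,z:px2w("top",u,v,z).round(1)
L=lambda a,b,z:T(a/4.3+265,b/4.3+170,z)
C=lambda a,b,z:T(a/3.25+155,b/3.25+215,z)
S=lambda a,b,z:px2w("scene",(a-390)/3.25+355,b/3.25+140,z).round(1)
print("post",C(59,130,190),S(648,72,190)); print("pin",C(285,145,214.5),S(467,88,214.5))
print("grip",C(174,134,210),C(143,103,210),C(208,165,205),S(555,72,210))
print("cap",C(189,142,178),S(545,112,178))
for n,b,k in(("A",(84,86),(272,101)),("B",(210,303),(155,483)),("C",(533,417),(710,333))):
    p,q=L(*b,15),L(*k,30)
    q=L(*k,28); print(n,p,q,np.linalg.norm((p-q)[:2]),np.degrees(np.arctan2(*(p-q)[1::-1])))
print("robot tcp check", w2px("top",[172,496,303-0]))
print("foot",C(93,80,8),C(350,100,8),C(330,290,8),C(70,265,8))
```

```text
post [457.9 224.8 190. ] [466.7 220.1 190. ]
pin [442.2  87.9 214.5] [446.2  86.2 214.5]
grip [450.7 153.  210. ] [469.3 171.3 210. ] [432.9 133.9 205. ] [455. 150. 210.]
cap [451.3 150.1 178. ] [459.9 142.9 178. ]
A [633.   21.6  15. ] [619.2 -76.7  28. ] 99.2639410863784 82.00866760554713
B [515.7 -42.6  15. ] [421.2 -13.7  28. ] 98.82034203543323 -17.0046855464972
C [ 453.  -206.7   15. ] [ 492.5 -297.2   28. ] 98.74462010661644 113.5795408807901
robot tcp check [-13.32453348 417.53559085]
foot [524.8 247.9   8. ] [507.3  71.5   8. ] [377.6  84.9   8. ] [397.9 260.2   8. ]
```

```bash
python3 -m creep '[[[11.18,-13.82,0.8,0,0,-23.4],[11.18,-13.82,0.8,0,0,-23.4],[11.18,-13.82,0.8,0,0,-23.4],[11.18,-13.82,0.8,0,0,-23.4],[11.18,-13.82,0.8,0,0,-23.4],[11.18,-13.82,0.8,0,0,-23.4],[11.18,-13.82,0.8,0,0,-23.4],[11.18,-13.82,0.8,0,0,-23.4],[11.18,-13.82,0.8,0,0,-23.4],[11.18,-13.82,0.8,0,0,-23.4],[11.18,-13.82,0.8,0,0,-23.4],[11.18,-13.82,0.8,0,0,-23.4],[11.18,-13.82,0.8,0,0,-23.4],[11.18,-13.82,0.8,0,0,-23.4],[11.18,-13.82,0.8,0,0,-23.4],[11.18,-13.82,0.8,0,0,-23.4],[11.18,-13.82,0.8,0,0,-23.4],[11.18,-13.82,0.8,0,0,-23.4],[11.18,-13.82,0.8,0,0,-23.4],[11.18,-13.82,0.8,0,0,-23.4]]]' 60 60; python3 -c "
from h import *
s=ctrl.sense();print(s['ee_rot'],s['joints'])
snap('top');snap('scene')
a=load('top')['image'][200:320,140:300,::-1];b=load('scene')['image'][80:240,330:490,::-1]
f=lambda i:cv2.resize(i,(390,390*i.shape[0]//i.shape[1]),interpolation=cv2.INTER_CUBIC)
a=f(a);b=f(b);cv2.imwrite('pics/g.png',np.hstack([cv2.copyMakeBorder(a,0,b.shape[0]-a.shape[0],0,0,0),b]))"
```

```text
time_s: 1.77
eef_pos: [451.5, 150.5, 323.8]
ee_rot: [-0.0, 0.927, 0.374, -0.0]
force: [-0.2, 0.5, -0.5]
grip_width: 0.701
grip_force: 0.0
[-5.02579057e-05  9.27289699e-01  3.74344480e-01 -1.47787510e-04] [7.49397434e-02 1.89075522e-01 1.60460709e+00 6.09745544e-06
 1.34822218e+00 8.78355206e-01]
```

View pics/g.png

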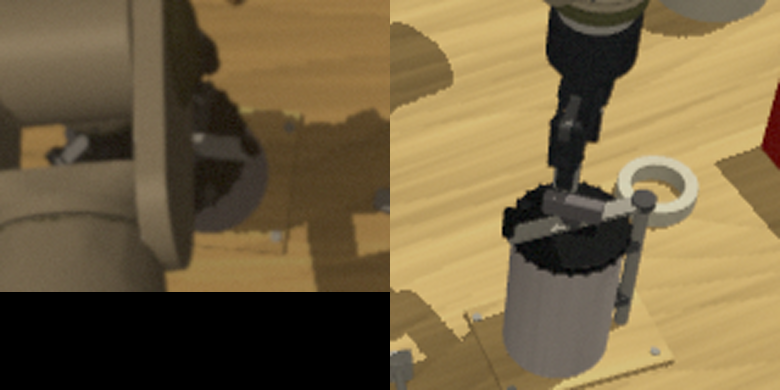

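The cap, bar and post sit as estimated, and the gripper is over the bar. Descend and close on it.

```bash
python3 -m creep '[[[0,0,-0.6,0,0,0],[0,0,-1.2,0,0,0],[0,0,-1.7,0,0,0],[0,0,-2.1,0,0,0],[0,0,-2.4,0,0,0],[0,0,-2.4,0,0,0],[0,0,-2.4,0,0,0]]]' 45; python3 -m creep '[[[0,0,0,0,0,0],[0,0,0,0,0,0],[0,0,0,0,0,0],[0,0,0,0,0,0],[0,0,0,0,0,0],[0,0,0,0,0,0],[0,0,0,0,0,0],[0,0,0,0,0,0],[0,0,0,0,0,0],[0,0,0,0,0,0],[0,0,0,0,0,0],[0,0,0,0,0,0]]]' 8 60
```

```text
time_s: 2.45
eef_pos: [451.6, 150.5, 264.1]
ee_rot: [-0.0, 0.928, 0.374, 0.0]
force: [0.0, -0.5, 0.6]
grip_width: 0.529
grip_force: 0.0
time_s: 3.45
eef_pos: [451.5, 151.0, 264.6]
ee_rot: [-0.0, 0.927, 0.374, 0.001]
force: [-3.2, 5.0, 5.9]
grip_width: 0.149
grip_force: 61.0
```

```bash
python3 -m creep '[[[0,0,0,0,0,1],[0,0,0,0,0,2],[0,0,0,0,0,3],[0,0,0,0,0,4],[0,0,0,0,0,5],[0,0,0,0,0,6],[0,0,0,0,0,7],[0,0,0,0,0,8],[0,0,0,0,0,9],[0,0,0,0,0,10],[0,0,0,0,0,11],[0,0,0,0,0,12],[0,0,0,0,0,13],[0,0,0,0,0,14],[0,0,0,0,0,15],[0,0,0,0,0,16],[0,0,0,0,0,16.6],[0,0,0,0,0,16.9],[0,0,0,0,0,17.2],[0,0,0,0,0,17.2]]]'; python3 -c "
from h import *
print(ctrl.sense()['wrist_torque'],ctrl.sense()['force'])"; python3 -m creep '[[[0,0,0,0,0,0.2],[0,0,0,0,0,0.4],[0,0,0,0,0,0.6],[0,0,0,0,0,0.6]]]';python3 -c "
from h import *
print(ctrl.sense()['wrist_torque'],ctrl.sense()['joints'])"
```

```text
time_s: 5.12
eef_pos: [452.9, 150.9, 264.7]
ee_rot: [0.002, 0.424, 0.906, 0.002]
force: [7.8, 4.7, 1.0]
grip_width: 0.147
grip_force: 63.2
[ 0.82375221 -1.09524499 -0.55674001] [7.75763221 4.66388092 0.96298546]
time_s: 5.45
eef_pos: [454.2, 150.7, 264.8]
ee_rot: [0.004, 0.401, 0.916, 0.003]
force: [17.4, 5.1, -5.7]
grip_width: 0.146
grip_force: 66.9
[ 0.85583409 -2.57053649 -1.3653422 ] [ 7.42298796e-02  2.43144483e-01  1.69670069e+00  1.67109509e-03
  1.19197462e+00 -6.71862198e-01]
```

```bash
python3 -m creep '[[[0,0,0,0,0,0],[0,0,0,0,0,0],[0,0,0,0,0,0],[0,0,0,0,0,0],[0,0,0.4,0,0,0],[0,0,1.2,0,0,0],[0,0,1.8,0,0,0],[-0.15,-1.2,1.8,0,0,-1.5],[-0.3,-2.5,1.8,0,0,-3],[-0.3,-2.52,1.8,0,0,-9.8],[-0.3,-2.52,1.8,0,0,-9.8],[-0.3,-2.52,1.8,0,0,-9.8],[-0.3,-2.52,1.8,0,0,-9.8],[-0.3,-2.52,1.8,0,0,-9.8],[-0.3,-2.52,1.8,0,0,-9.8],[-0.3,-2.52,1.8,0,0,-9.8]]]' 45 60; python3 -c "
from h import *
snap('top');snap('scene')
a=load('top')['image'][200:320,140:300,::-1];b=load('scene')['image'][80:240,330:490,::-1]
f=lambda i:cv2.resize(i,(390,390*i.shape[0]//i.shape[1]),interpolation=cv2.INTER_CUBIC)
a=f(a);b=f(b);cv2.imwrite('pics/g2.png',np.hstack([cv2.copyMakeBorder(a,0,b.shape[0]-a.shape[0],0,0,0),b]))"
```

```text
time_s: 6.78
eef_pos: [444.0, 87.5, 309.5]
ee_rot: [0.0, 0.743, 0.67, 0.0]
force: [0.8, -0.1, -0.2]
grip_width: 0.528
grip_force: 0.0
```

View pics/g2.png

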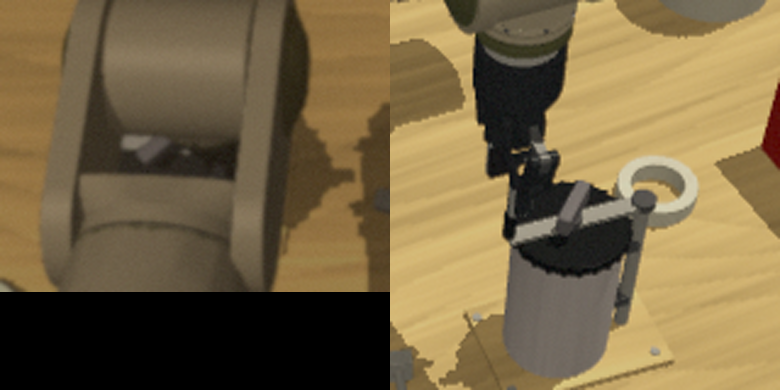

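```bash
python3 -m creep '[[[0,0,-0.6,0,0,0],[0,0,-1.2,0,0,0],[0,0,-1.5,0,0,0],[0,0,-1.74,0,0,0],[0,0,-1.74,0,0,0]]]'; python3 -m creep '[[[0,0,0,0,0,0],[0,0,0,0,0,0],[0,0,0,0,0,0],[0,0,0,0,0,0],[0,0,0,0,0,0],[0,0,0,0,0,0],[0,0,0,0,0,0],[0,0,0,0,0,0],[0,0,0,0,0,0],[0,0,0,0,0,0],[0,0,0,0,0,0],[0,0,0,0,0,0]]]' 6 60; python3 -c "
import numpy as np
R=137;p=np.array([458.5,223.5]);a0=np.arctan2(87.5-223.5,444-458.5)
for d in range(6,127,6):
  a=a0+np.radians(d);e=(R*np.array([np.cos(a)-np.cos(a0),np.sin(a)-np.sin(a0)]))/25
  print(d,e.round(2),d/5)"
```

```text
time_s: 7.3
eef_pos: [443.8, 87.5, 264.7]
ee_rot: [-0.001, 0.744, 0.669, -0.001]
force: [-0.1, -0.3, 0.4]
grip_width: 0.528
grip_force: 0.0
time_s: 8.3
eef_pos: [444.3, 87.5, 266.1]
ee_rot: [0.001, 0.744, 0.668, 0.001]
force: [-0.0, 0.3, 6.0]
grip_width: 0.114
grip_force: 58.6
6 [ 0.57 -0.03] 1.2
12 [ 1.15 -0.  ] 2.4
18 [1.71 0.09] 3.6
24 [2.27 0.23] 4.8
30 [2.8  0.44] 6.0
36 [3.31 0.7 ] 7.2
42 [3.8  1.01] 8.4
48 [4.24 1.37] 9.6
54 [4.65 1.78] 10.8
60 [5.01 2.22] 12.0
66 [5.32 2.7 ] 13.2
72 [5.58 3.21] 14.4
78 [5.79 3.75] 15.6
84 [5.94 4.3 ] 16.8
90 [6.03 4.87] 18.0
96 [6.06 5.44] 19.2
102 [6.03 6.01] 20.4
108 [5.94 6.58] 21.6
114 [5.8  7.13] 22.8
120 [5.59 7.67] 24.0
126 [5.33 8.18] 25.2
```

```bash
python3 -m creep '[[[0.57,-0.03,0,0,0,1.2],[1.15,0,0,0,0,2.4],[1.71,0.09,0,0,0,3.6],[2.27,0.23,0,0,0,4.8],[2.8,0.44,0,0,0,6],[3.31,0.7,0,0,0,7.2],[3.8,1.01,0,0,0,8.4],[4.24,1.37,0,0,0,9.6],[4.65,1.78,0,0,0,10.8],[5.01,2.22,0,0,0,12],[5.32,2.7,0,0,0,13.2],[5.58,3.21,0,0,0,14.4],[5.79,3.75,0,0,0,15.6],[5.94,4.3,0,0,0,16.8],[6.03,4.87,0,0,0,18],[6.06,5.44,0,0,0,19.2],[6.03,6.01,0,0,0,20.4],[5.94,6.58,0,0,0,21.6],[5.8,7.13,0,0,0,22.8],[5.8,7.13,0,0,0,22.8]]]'; python3 -m creep '[[[-0.1,0.25,0,0,0,0.5],[-0.21,0.54,0,0,0,1.2],[-0.21,0.54,0,0,0,1.2],[-0.21,0.54,0,0,0,1.2]]]'
```

```text
time_s: 9.97
eef_pos: [592.6, 268.5, 266.5]
ee_rot: [0.008, -0.159, 0.987, 0.001]
force: [30.7, 10.9, -5.3]
grip_width: 0.111
grip_force: 58.6
time_s: 10.3
eef_pos: [587.8, 281.1, 266.6]
ee_rot: [0.009, -0.207, 0.978, 0.002]
force: [31.6, 14.8, -6.7]
grip_width: 0.113
grip_force: 58.5
```

```bash
python3 -m creep '[[[0,0,0,0,0,0],[0,0,0,0,0,0],[0,0,0,0,0,0],[0,0,0,0,0,0],[0,0,1,0,0,0],[0,0,2,0,0,0],[0,0,3.4,0,0,0],[0,0,4,0,0,0],[0,-1,4,0,0,-1],[0,-2.5,4,0,0,-2],[0,-4,4,0,0,-3],[0,-5.5,4,0,0,-4],[0,-7,4,0,0,-5],[0,-8.5,4,0,0,-6],[0,-10,4,0,0,-7],[0,-11.5,4,0,0,-8],[0,-11.5,4,0,0,-8]]]' 60 60; python3 -c "
from h import *
snap('top','pics/t3.png',(130,130,450,370),2.4)"
```

```text
time_s: 11.72
eef_pos: [583.5, -13.9, 365.1]
ee_rot: [-0.0, 0.145, 0.989, -0.001]
force: [0.1, -0.2, -0.4]
grip_width: 0.7
grip_force: 0.0
```

View pics/t3.png

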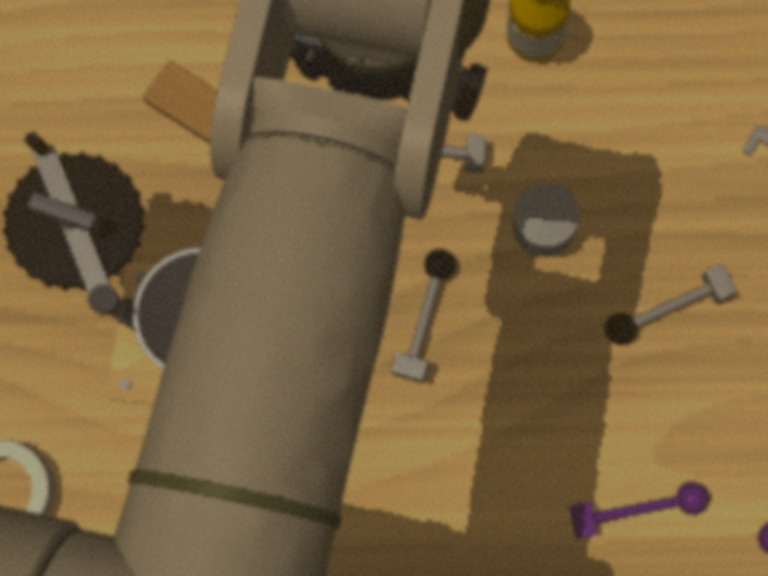

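```bash
python3 -m creep '[[[1.98,1.42,-1.5,0,0,-16.3],[1.98,1.42,-3,0,0,-16.3],[1.98,1.42,-4.5,0,0,-16.3],[1.98,1.42,-6,0,0,-16.3],[1.98,1.42,-7.4,0,0,-16.3],[1.98,1.42,-7.4,0,0,-16.3],[1.98,1.42,-7.4,0,0,-16.3],[1.98,1.42,-7.4,0,0,-16.3],[1.98,1.42,-7.4,0,0,-16.3],[1.98,1.42,-7.4,0,0,-16.3],[1.98,1.42,-7.4,0,0,-16.3],[1.98,1.42,-7.4,0,0,-16.3],[1.98,1.42,-7.4,0,0,-16.3],[1.98,1.42,-7.4,0,0,-16.3]]]' 55 70; python3 -c "
from h import *
snap('scene','pics/s4.png',(300,200,440,330),4)"
```

```text
time_s: 12.93
eef_pos: [633.2, 28.1, 180.4]
ee_rot: [-0.0, 0.751, 0.66, 0.0]
force: [-0.8, -0.3, 0.1]
grip_width: 0.647
grip_force: 0.0
```

View pics/s4.png

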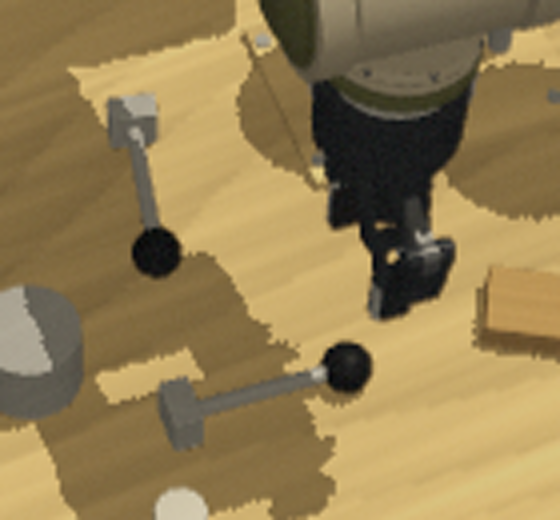

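```bash
python3 -c "
from h import *
for u,v in((386.75,291.75),(339,262.75)): print(px2w('scene',u,v,15).round(1))
print(px2w('scene',300+183/4,200+415/4,15))
snap('top')
d=px2w('top',185.8,260,165);print(d)
print(ctrl.sense()['eef_pos'])"
```

```text
[635.4  20.4  15. ]
[516.9 -43.4  15. ]
[624.25179901 -77.7991007   15.        ]
[451.96187249 205.97561927 165.        ]
[633.21310301  27.81210434 180.4163223 ]
```

```bash
python3 -m creep '[[[0.04,-0.28,-1,0,0,0],[0.04,-0.28,-2,0,0,0],[0.04,-0.28,-3,0,0,0],[0.04,-0.28,-3.7,0,0,0],[0.04,-0.28,-4,0,0,0],[0.04,-0.28,-4.2,0,0,0],[0.04,-0.28,-4.2,0,0,0],[0.04,-0.28,-4.2,0,0,0]]]'; python3 -m creep '[[[0,0,0,0,0,0],[0,0,0,0,0,0],[0,0,0,0,0,0],[0,0,0,0,0,0],[0,0,0,0,0,0],[0,0,0,0,0,0],[0,0,0,0,0,0],[0,0,0,0,0,0],[0,0,0,0,0,0],[0,0,0,0,0,0],[0,0,0,0,0,0],[0,0,0,0,0,0]]]' 15 80
```

```text
time_s: 13.7
eef_pos: [634.8, 20.3, 76.4]
ee_rot: [0.001, 0.752, 0.659, 0.001]
force: [1.0, 0.8, 0.5]
grip_width: 0.644
grip_force: 0.0
time_s: 14.7
eef_pos: [634.9, 20.2, 76.7]
ee_rot: [0.001, 0.753, 0.658, 0.001]
force: [-0.2, 0.5, 5.6]
grip_width: 0.308
grip_force: 78.3
```

```bash
python3 -m creep '[[[0,0,0.2,0,0,0],[0,0,0.5,0,0,0],[0,0,0.9,0,0,0],[0,0,1.4,0,0,0],[0,0,2,0,0,0],[0,0,2.6,0,0,0],[0,0,3.2,0,0,0],[0,0,3.8,0,0,0],[0,0,4.4,0,0,0],[0,0,5,0,0,0],[0,0,5.6,0,0,0],[0,0,6.2,0,0,0],[0,0,6.8,0,0,0],[0,0,7.4,0,0,0],[0,0,8,0,0,0],[0,0,8,0,0,0],[0,0,8,0,0,0],[0,0,8,0,0,0],[0,0,8,0,0,0],[0,0,8,0,0,0]]]'; python3 -c "
from h import *
print(ctrl.sense()['wrist_torque'])
snap('scene','pics/s5.png',(290,150,490,300),4)"
```

```text
time_s: 16.37
eef_pos: [634.1, 20.3, 274.5]
ee_rot: [-0.001, 0.753, 0.659, -0.001]
force: [0.0, 0.8, -2.3]
grip_width: 0.307
grip_force: 78.8
[ 0.22595014 -0.08330474 -0.01736819]
```

View pics/s5.png

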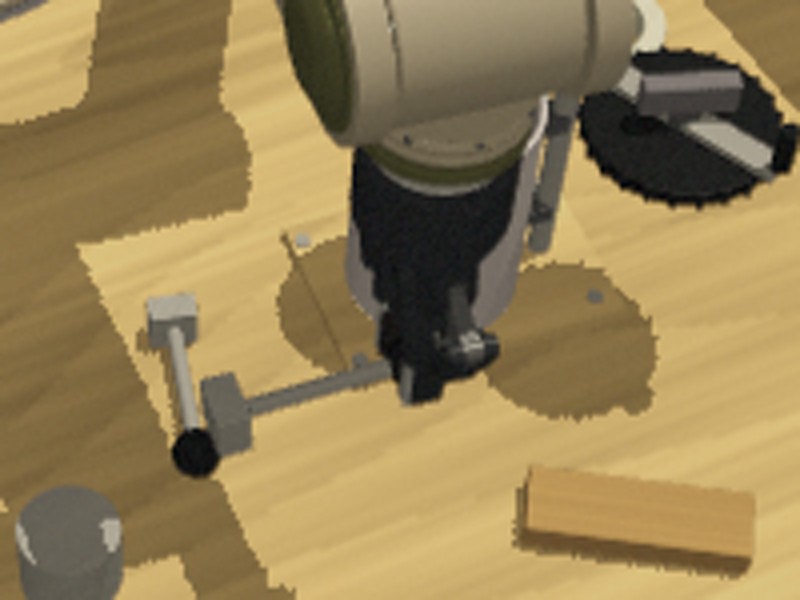

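```bash
python3 -m creep '[[[0,0,0,0,0,0],[0,0,0,0,0,0],[0,0,0,0,0,0],[0,0,0,0,0,0]]]' 26.5 80;  python3 -m creep '[[[0,0,0,0,0,0],[0,0,0,0,0,0],[0,0,0,0,0,0],[0,0,0,0,0,0]]]' 27 80;python3 -c "
from h import *
print(ctrl.sense()['wrist_torque'])"
```

```text
time_s: 16.75
eef_pos: [634.3, 20.3, 275.3]
ee_rot: [-0.0, 0.753, 0.659, -0.0]
force: [0.1, 0.4, -2.6]
grip_width: 0.315
grip_force: 60.9
time_s: 17.08
eef_pos: [634.3, 20.3, 275.4]
ee_rot: [0.0, 0.753, 0.659, 0.0]
force: [0.6, 0.7, -2.6]
grip_width: 0.319
grip_force: 48.7
[ 0.13622621 -0.02283826  0.03582105]
```

```bash
python3 -m creep '[[[0,0,0,0,0,0],[0,0,0,0,0,0],[0,0,0,0,0,0],[0,0,0,0,0,0]]]' 28.1 80;  python3 -m creep '[[[0,0,0,0,0,0],[0,0,0,0,0,0],[0,0,0,0,0,0],[0,0,0,0,0,0],[0,0,0,0,0,0],[0,0,0,0,0,0]]]' 28.5 80;python3 -c "
from h import *
print(ctrl.sense()['wrist_torque'])"
```

```text
time_s: 17.42
eef_pos: [634.2, 20.4, 275.2]
ee_rot: [-0.0, 0.753, 0.659, 0.0]
force: [0.4, 1.8, -3.0]
grip_width: 0.33
grip_force: 23.4
time_s: 17.92
eef_pos: [634.3, 20.3, 275.4]
ee_rot: [-0.0, 0.753, 0.659, 0.0]
force: [-0.1, -0.5, -2.9]
grip_width: 0.334
grip_force: 16.0
[-0.05349078  0.00975793 -0.01474491]
```

Swinging already; ease a bit further, let it settle, then tighten.

```bash
python3 -m creep '[[[0,0,0,0,0,0],[0,0,0,0,0,0],[0,0,0,0,0,0],[0,0,0,0,0,0],[0,0,0,0,0,0],[0,0,0,0,0,0],[0,0,0,0,0,0],[0,0,0,0,0,0],[0,0,0,0,0,0],[0,0,0,0,0,0],[0,0,0,0,0,0],[0,0,0,0,0,0],[0,0,0,0,0,0],[0,0,0,0,0,0],[0,0,0,0,0,0]]]' 28.7 80; python3 -c "
from h import *
print(ctrl.sense()['wrist_torque'])";  python3 -m creep '[[[0,0,0,0,0,0],[0,0,0,0,0,0],[0,0,0,0,0,0],[0,0,0,0,0,0],[0,0,0,0,0,0],[0,0,0,0,0,0]]]' 15 80; python3 -c "
from h import *
print(ctrl.sense()['wrist_torque'])
snap('scene');snap('top')
a=load('scene')['image'][150:300,290:490,::-1];b=load('top')['image'][200:350,130:330,::-1]
cv2.imwrite('pics/s6.png',np.hstack([cv2.resize(i,(400,300),interpolation=cv2.INTER_CUBIC) for i in(a,b)]))"
```

```text
time_s: 19.17
eef_pos: [634.3, 20.3, 275.4]
ee_rot: [0.0, 0.753, 0.659, -0.0]
force: [0.6, 0.1, -2.5]
grip_width: 0.337
grip_force: 12.8
[-0.04372504 -0.0336872  -0.00840548]
time_s: 19.67
eef_pos: [634.3, 20.3, 275.4]
ee_rot: [-0.0, 0.753, 0.659, -0.0]
force: [0.1, -0.2, -2.5]
grip_width: 0.303
grip_force: 78.8
[-0.07755366 -0.02396779 -0.06526071]
```

View pics/s6.png

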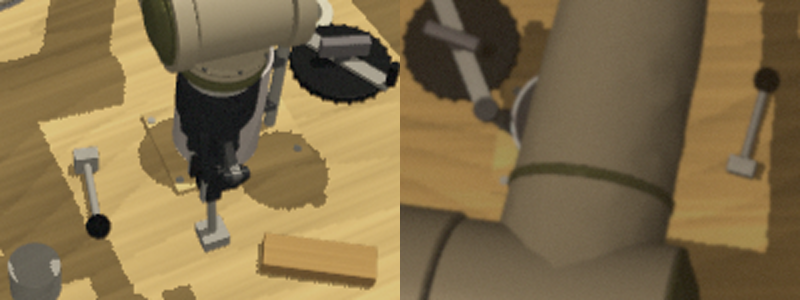

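```bash
python3 -m creep '[[[0,0,0.4,0,0,0],[0,0,1,0,0,0],[0,0,1.7,0,0,0],[0,0,2.4,0,0,0],[-0.3,0.2,3,0,0,0],[-0.9,0.54,3.4,0,0,0],[-1.5,0.9,3.4,0,0,0],[-2.2,1.3,3.4,0,0,0],[-2.9,1.74,3.4,0,0,0],[-3.6,2.16,3.4,0,0,0],[-4.3,2.58,3.4,0,0,0],[-5,3,3.4,0,0,0],[-5.7,3.42,3.4,0,0,0],[-6.3,3.78,3.4,0,0,0],[-6.8,4.1,3.4,0,0,0],[-7.15,4.3,3.4,0,0,0],[-7.35,4.41,3.4,0,0,0],[-7.35,4.41,3.4,0,0,0],[-7.35,4.41,3.4,0,0,0],[-7.35,4.41,3.4,0,0,0]]]'; python3 -c "
from h import *
print(ctrl.sense()['wrist_torque'])
snap('scene');snap('top')
a=load('scene')['image'][110:260,330:480,::-1];b=load('top')['image'][200:350,130:280,::-1]
cv2.imwrite('pics/s7.png',np.hstack([cv2.resize(i,(400,400),interpolation=cv2.INTER_CUBIC) for i in(a,b)]))"
```

```text
time_s: 21.43
eef_pos: [451.0, 130.2, 360.4]
ee_rot: [0.0, 0.753, 0.658, -0.0]
force: [0.3, 0.1, -3.1]
grip_width: 0.304
grip_force: 79.2
[-0.06349566  0.00517586  0.02262225]
```

View pics/s7.png

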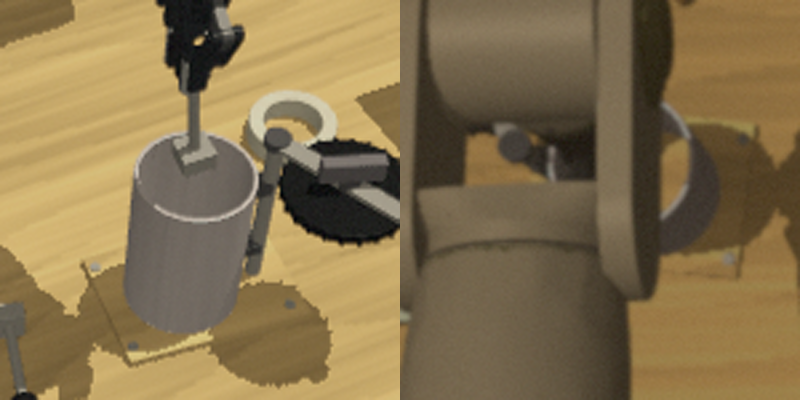

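```bash
python3 -c "
from h import *
print(px2w('scene',330+196/2.667,110+177/2.667,165), px2w('scene',330+195/2.667,110+150/2.667,199))"
```

```text
[455.69331735 148.67659809 165.        ] [454.65402751 144.64429727 199.        ]
```

```bash
python3 -c "
from h import *
f=lambda X:((w2px('scene',X)-[330,110])*2.667).round(0)
for z in(301,250,208,199,190): print(z,f([451,130,z]),f([451,145,z]))
print(f([454,149.5,165]), f([454,203.5,165]),f([454,95.5,165]),f([400,149.5,165]),f([508,149.5,165]))"
```

```text
301 [189.  62.] [205.  57.]
250 [183. 109.] [199. 103.]
208 [179. 145.] [194. 140.]
199 [178. 153.] [193. 147.]
190 [177. 160.] [192. 154.]
[196. 175.] [250. 156.] [140. 195.] [166. 135.] [227. 218.]
```

```bash
python3 -m creep '[[[0,0,0,0,0,0],[0,0,0,0,0,0],[0,0,0,0,0,0],[0,0,0,0,0,0],[0,0,0,0,0,0],[0,0,0,0,0,0]]]' 28.6 80; python3 -m creep '[[[0,0,0,0,0,0],[0,0,0,0,0,0],[0,0,0,0,0,0],[0,0,0,0,0,0],[0,0,0,0,0,0],[0,0,0,0,0,0],[0,0,0,0,0,0],[0,0,0,0,0,0],[0,0,0,0,0,0],[0,0,0,0,0,0],[0,0,0,0,0,0],[0,0,0,0,0,0],[0,0,0,0,0,0]]]' 28.9 80;  python3 -m creep '[[[0,0,0,0,0,0],[0,0,0,0,0,0],[0,0,0,0,0,0],[0,0,0,0,0,0],[0,0,0,0,0,0],[0,0,0,0,0,0]]]' 15 80; python3 -c "
from h import *
c=snap('scene'); g=c['image'][100:190,380:425].astype(int)
# rod columns: print brightness-based gray steel mask per row
f=lambda X:(w2px('scene',X)).round(1)
for z in(301,250,208,190): print(z,f([451,130,z]))
cv2.imwrite('pics/s8.png',cv2.resize(c['image'][100:200,360:460,::-1],(500,500),interpolation=cv2.INTER_CUBIC))"
```

```text
time_s: 22.03
eef_pos: [450.5, 130.5, 360.4]
ee_rot: [0.0, 0.753, 0.659, -0.0]
force: [-0.6, -0.2, -2.1]
grip_width: 0.332
grip_force: 14.4
time_s: 23.12
eef_pos: [450.5, 130.5, 360.4]
ee_rot: [0.0, 0.753, 0.659, -0.0]
force: [-0.4, 0.2, -3.6]
grip_width: 0.34
grip_force: 9.7
time_s: 23.62
eef_pos: [450.5, 130.5, 360.4]
ee_rot: [0.0, 0.753, 0.659, -0.0]
force: [-0.7, 0.1, -2.7]
grip_width: 0.303
grip_force: 78.8
301 [400.7 133.3]
250 [398.6 150.8]
208 [396.9 164.4]
190 [396.3 170. ]
```

View pics/s8.png

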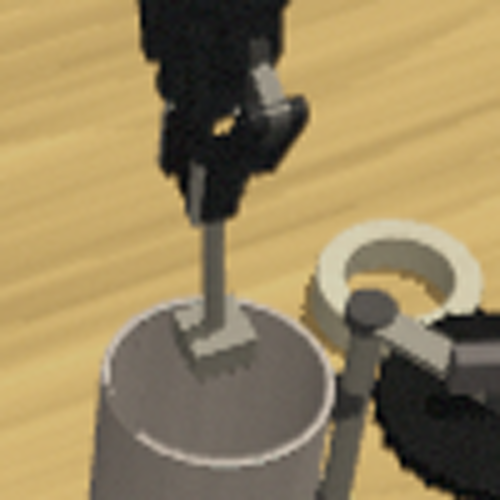

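```bash
python3 -m creep '[[[0.1,-0.2,-0.4,0,0,0],[0.1,-0.2,-1,0,0,0],[0.1,-0.2,-1.6,0,0,0],[0.1,-0.2,-2.2,0,0,0],[0.1,-0.2,-2.8,0,0,0],[0.1,-0.2,-3.4,0,0,0],[0.1,-0.2,-4,0,0,0],[0.1,-0.2,-4.5,0,0,0],[0.1,-0.2,-4.8,0,0,0],[0.1,-0.2,-4.8,0,0,0],[0.1,-0.2,-4.8,0,0,0]]]'; python3 -m creep '[[[0,0,0,0,0,0],[0,0,0,0,0,0],[0,0,0,0,0,0],[0,0,0,0,0,0],[0,0,0,0,0,0],[0,0,0,0,0,0],[0,0,1,0,0,0],[0,0,2,0,0,0],[0,0,3,0,0,0],[0,0,3,0,0,0]]]' 50 80
python3 -m creep '[[[0.4,-1,0,0,0,-2],[0.8,-2,0,0,0,-2],[1,-3,0,0,0,-2],[1.2,-4,0,0,0,-2],[1.5,-5,0,0,0,-2],[1.8,-6,0,0,0,-2],[1.8,-6,0,0,0,-2]]]'
python3 -c "
from h import *
snap('scene');snap('top');print(ctrl.sense()['eef_pos'])
a=load('scene')['image'][130:280,310:460,::-1];b=load('top')['image'][200:350,160:310,::-1]
cv2.imwrite('pics/s9.png',np.hstack([cv2.resize(i,(400,400),interpolation=cv2.INTER_CUBIC) for i in(a,b)]))"
```

```text
time_s: 24.58
eef_pos: [453.1, 125.4, 240.3]
ee_rot: [-0.0, 0.753, 0.658, -0.0]
force: [0.6, 0.5, -1.9]
grip_width: 0.304
grip_force: 79.0
time_s: 25.42
eef_pos: [454.1, 125.6, 319.8]
ee_rot: [0.003, 0.753, 0.659, 0.003]
force: [-0.6, -0.4, -0.3]
grip_width: 0.589
grip_force: 0.0
time_s: 26.0
eef_pos: [498.8, -27.9, 314.7]
ee_rot: [0.0, 0.808, 0.589, -0.0]
force: [-0.6, 0.7, -0.6]
grip_width: 0.583
grip_force: 0.0
[497.96105706 -24.84780108 314.86133084]
```

View pics/s9.png

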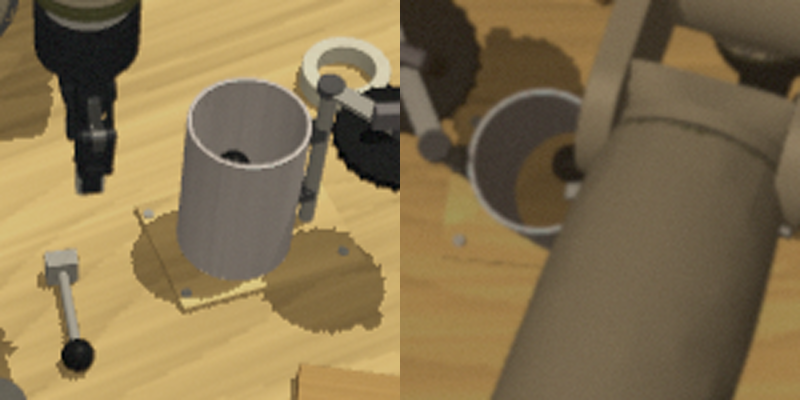

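```bash
cat >> h.py <<'E'
def dark(cam,X,r=14,th=45):
    u,v=w2px(cam,X).round().astype(int); im=load(cam)["image"][v-r:v+r+1,u-r:u+r+1].max(2)
    n,l,s,c=cv2.connectedComponentsWithStats((im<th).astype(np.uint8))
    return [(s[i,4],px2w(cam,c[i,0]+u-r,c[i,1]+v-r,X[2]).round(1)) for i in range(1,n) if s[i,4]>15]
E
python3 -c "
from h import *
for X in([516,-43,15],[453,-206.5,15]):
  for c in('scene','top'): print(c,dark(c,X))
print('in can',px2w('top',223,261,120),px2w('top',186.2,261,165))"
```

```text
scene [(np.int32(98), array([516.5, -44.9,  15. ]))]
top [(np.int32(61), array([541.8, -19.7,  15. ]))]
scene [(np.int32(100), array([ 452.9, -208.2,   15. ]))]
top [(np.int32(102), array([ 453.9, -205. ,   15. ]))]
in can [456.03981285 140.66353128 120.        ] [449.96296307 205.14363564 165.        ]
```

```bash
python3 -m creep '[[[0.73,-0.75,-1,0,0,18.2],[0.73,-0.75,-2,0,0,18.2],[0.73,-0.75,-3,0,0,18.2],[0.73,-0.75,-4,0,0,18.2],[0.73,-0.75,-5.4,0,0,18.2],[0.73,-0.75,-5.4,0,0,18.2],[0.73,-0.75,-5.4,0,0,18.2],[0.73,-0.75,-5.4,0,0,18.2],[0.73,-0.75,-5.4,0,0,18.2],[0.73,-0.75,-5.4,0,0,18.2],[0.73,-0.75,-5.4,0,0,18.2],[0.73,-0.75,-5.4,0,0,18.2],[0.73,-0.75,-5.4,0,0,18.2],[0.73,-0.75,-5.4,0,0,18.2],[0.73,-0.75,-5.4,0,0,18.2],[0.73,-0.75,-5.4,0,0,18.2]]]' 55 80;python3 -c "
from h import *
snap('scene');snap('top');print(ctrl.sense()['joints'])
for X in([516,-43,15],[453,-206.5,15]):
  for c in('scene','top'): print(c,dark(c,X))"
```

```text
time_s: 27.43
eef_pos: [516.2, -42.6, 180.4]
ee_rot: [-0.0, 0.146, 0.989, 0.0]
force: [-0.1, 0.3, 0.7]
grip_width: 0.648
grip_force: 0.0
[-3.09409170e-01  4.30791043e-01  1.67745571e+00  1.12769602e-05
  1.03334158e+00 -1.58865583e+00]
scene [(np.int32(103), array([516.5, -44.6,  15. ]))]
top []
scene [(np.int32(98), array([ 453.1, -207.6,   15. ]))]
top [(np.int32(91), array([ 454.3, -204.1,   15. ]))]
```

```bash
python3 -m creep '[[[0,-0.04,-1,0,0,0],[0,-0.04,-2,0,0,0],[0,-0.04,-3,0,0,0],[0,-0.04,-3.7,0,0,0],[0,-0.04,-4,0,0,0],[0,-0.04,-4.2,0,0,0],[0,-0.04,-4.2,0,0,0],[0,-0.04,-4.2,0,0,0]]]'; python3 -m creep '[[[0,0,0,0,0,0],[0,0,0,0,0,0],[0,0,0,0,0,0],[0,0,0,0,0,0],[0,0,0,0,0,0],[0,0,0,0,0,0],[0,0,0,0,0,0],[0,0,0,0,0,0],[0,0,0,0,0,0],[0,0,0,0,0,0],[0,0,0,0,0,0],[0,0,0,0,0,0]]]' 15 80;python3 -m creep '[[[0,0,0.2,0,0,0],[0,0,0.5,0,0,0],[0,0,0.9,0,0,0],[0,0,1.4,0,0,0],[0,0,2,0,0,0],[0,0,2.6,0,0,0],[0,0,3.2,0,0,0],[0,0,3.8,0,0,0],[0,0,4.4,0,0,0],[0,0,5,0,0,0],[0,0,5.6,0,0,0],[0,0,6.2,0,0,0],[0,0,6.8,0,0,0],[0,0,7.4,0,0,0],[0,0,8,0,0,0],[0,0,8.6,0,0,0],[0,0,8.6,0,0,0],[0,0,8.6,0,0,0],[0,0,8.6,0,0,0],[0,0,8.6,0,0,0]]]'; python3 -c "
from h import *
print(ctrl.sense()['wrist_torque'])"
```

```text
time_s: 28.2
eef_pos: [516.7, -44.3, 76.2]
ee_rot: [0.001, 0.145, 0.989, -0.0]
force: [-0.5, -0.3, 0.3]
grip_width: 0.643
grip_force: 0.0
time_s: 29.2
eef_pos: [516.8, -44.3, 76.6]
ee_rot: [0.001, 0.145, 0.989, -0.0]
force: [-1.7, 0.3, 7.8]
grip_width: 0.306
grip_force: 78.2
time_s: 30.87
eef_pos: [515.9, -44.1, 289.5]
ee_rot: [-0.001, 0.145, 0.989, 0.0]
force: [1.0, 0.7, -2.8]
grip_width: 0.309
grip_force: 78.8
[-0.00366279 -0.13236309  0.0276944 ]
```

```bash
python3 -m creep '[[[0,0,0,0,0,0],[0,0,0,0,0,0],[0,0,0,0,0,0],[0,0,0,0,0,0]]]' 27.5 80;  python3 -m creep '[[[0,0,0,0,0,0],[0,0,0,0,0,0],[0,0,0,0,0,0],[0,0,0,0,0,0],[0,0,0,0,0,0],[0,0,0,0,0,0]]]' 28.5 80;python3 -m creep '[[[0,0,0,0,0,0],[0,0,0,0,0,0],[0,0,0,0,0,0],[0,0,0,0,0,0],[0,0,0,0,0,0],[0,0,0,0,0,0],[0,0,0,0,0,0],[0,0,0,0,0,0],[0,0,0,0,0,0],[0,0,0,0,0,0],[0,0,0,0,0,0],[0,0,0,0,0,0],[0,0,0,0,0,0],[0,0,0,0,0,0],[0,0,0,0,0,0]]]' 28.9 80; python3 -c "
from h import *
print(ctrl.sense()['wrist_torque'])";  python3 -m creep '[[[0,0,0,0,0,0],[0,0,0,0,0,0],[0,0,0,0,0,0],[0,0,0,0,0,0],[0,0,0,0,0,0],[0,0,0,0,0,0]]]' 15 80; python3 -c "
from h import *
print(ctrl.sense()['wrist_torque'])
c=snap('scene');snap('top')
for z in(229,150,129,120):print(z,w2px('scene',[516.5,-44,z]).round(1))
for dx in(-15,15): print(w2px('scene',[516.5+dx,-44,129]).round(1))
print(px2w('top',0,0,0)[2]); [print(x,dark('scene',[453,-206.5,15])) for x in 'C']
im=c['image'].astype(int)
u,v=w2px('scene',[516.5,-44,129]).astype(int)
g=((im.max(2)-im.min(2))<22)&(im.max(2)>60)&(im.max(2)<235)
for r in range(v-34,v+22,2): print(r,''.join('#' if g[r,q] else '.' for q in range(u-30,u+30)))
print(u)"
```

```text
time_s: 31.2
eef_pos: [516.2, -44.2, 290.2]
ee_rot: [-0.0, 0.145, 0.989, 0.0]
force: [-0.2, 0.2, -3.3]
grip_width: 0.325
grip_force: 36.6
time_s: 31.7
eef_pos: [516.2, -44.2, 290.3]
ee_rot: [-0.0, 0.145, 0.989, 0.0]
force: [0.2, -0.4, -2.6]
grip_width: 0.34
grip_force: 16.1
time_s: 32.95
eef_pos: [516.3, -44.2, 290.4]
ee_rot: [-0.0, 0.145, 0.989, -0.0]
force: [-0.4, -0.6, -2.6]
grip_width: 0.336
grip_force: 9.8
[-0.02398204  0.06922691  0.01600754]
time_s: 33.45
eef_pos: [516.3, -44.2, 290.4]
ee_rot: [-0.0, 0.145, 0.989, -0.0]
force: [-0.1, 0.8, -2.0]
grip_width: 0.306
grip_force: 78.8
[-0.0409609  -0.02297821 -0.03362741]
229 [339.3 204. ]
150 [339.  227.5]
129 [339.  233.4]
120 [339.  235.8]
[336.1 228.5]
[341.9 238.3]
0.0
C [(np.int32(100), array([ 452.7, -208.1,   15. ]))]
199 ......................................##....................
201 ......................##..............###...................
203 .....................###..............###...................
205 ......................##..............###...................
207 .....................###..............##........
[... 811 characters left out ...]
................######........................
235 .........................#############......................
237 .........................#############......................
239 ..........................#############.....................
241 ..........................#...#########.....................
243 ..........................#############.....................
245 ...........................############.....................
247 ...........................#................................
249 ............................................................
251 ............................................................
253 ............................................................
338
```

```bash
python3 -m creep '[[[0,0,0.5,0,0,0],[0,0,1.1,0,0,0],[0,0,1.7,0,0,0],[0,0,2.3,0,0,0],[0,0.2,2.8,0,0,0],[-0.2,0.7,2.8,0,0,0],[-0.35,1.4,2.8,0,0,0],[-0.55,2.1,2.8,0,0,0],[-0.75,2.8,2.8,0,0,0],[-0.9,3.5,2.8,0,0,0],[-1.1,4.2,2.8,0,0,0],[-1.3,4.9,2.8,0,0,0],[-1.5,5.6,2.8,0,0,0],[-1.65,6.3,2.8,0,0,0],[-1.85,7,2.8,0,0,0],[-2.05,7.7,2.8,0,0,0],[-2.15,8.2,2.8,0,0,0],[-2.25,8.5,2.8,0,0,0],[-2.29,8.65,2.8,0,0,0],[-2.29,8.65,2.8,0,0,0]]]';python3 -m creep '[[[0,0,0,0,0,0],[0,0,0,0,0,0],[0,0,0,0,0,0]]]'; python3 -c "
from h import *
c=snap('scene')
im=c['image'].astype(int)
print(w2px('scene',[459,172,299]),w2px('scene',[459,172,199]),w2px('scene',[474,168,199]),w2px('scene',[454,149.5,165]))
u,v=w2px('scene',[459,172,199]).astype(int)
g=((im.max(2)-im.min(2))<22)
for r in range(v-34,v+24,2): print(r,''.join('%x'%(im[r,q].max()//16) if g[r,q] else '.' for q in range(u-30,u+30)))
print(u)"
```

```text
time_s: 35.22
eef_pos: [458.6, 172.6, 360.0]
ee_rot: [-0.0, 0.144, 0.99, -0.0]
force: [-0.4, 0.2, -3.0]
grip_width: 0.309
grip_force: 79.0
time_s: 35.47
eef_pos: [459.2, 171.5, 360.3]
ee_rot: [0.0, 0.145, 0.989, -0.0]
force: [-0.6, 0.1, -1.5]
grip_width: 0.301
grip_force: 79.0
[419.88159385 130.49633218] [414.70494597 163.72694396] [416.51696215 168.64617574] [403.44220651 175.76446761]
129 ......................11111455211111011010135513............
131 .......................111255501101111011114541.............
133 .......................11125541111111111102553..............
135 ........................11355211111111011136................
137 ..........................55521101001100....................
139 ...............................1111001......................
141 .................................444........................
143 ................................5555........................
145 ................................5556........................
147 ................................556.........................
149 ................................555.....................
[... 478 characters left out ...]
777667777766666655565566.......522233468......
167 .77777666677777766776777646666555556666.......4444456.......
169 7776776666677777767777775456766666666666......555555..557...
171 7777776666777777667777777446...666566667......55555544222356
173 77777766766777766677777765446666666656667....555555.11112111
175 77777767676777776776777776556666666666666..34555655.11211211
177 77777776677777777777777666656656666655556..34555554121211211
179 77777776677777776777777766666666666666656..3233345.111111111
181 77777677767777667777777666666666666666668.6223234..111111121
183 7777776777777777777777766666666666666668.8433344...011111211
185 67777667777766666777777766666666666667.....55555.....1111112
414
```

```bash
python3 -m creep '[[[-0.2,-0.16,0,0,0,0],[-0.2,-0.16,-0.6,0,0,0],[-0.2,-0.16,-1.2,0,0,0],[-0.2,-0.16,-1.8,0,0,0],[-0.2,-0.16,-2.4,0,0,0],[-0.2,-0.16,-3,0,0,0],[-0.2,-0.16,-3.6,0,0,0],[-0.2,-0.16,-4.2,0,0,0],[-0.2,-0.16,-4.7,0,0,0],[-0.2,-0.16,-4.7,0,0,0],[-0.2,-0.16,-4.7,0,0,0]]]'
```

```text
time_s: 36.43
eef_pos: [453.9, 167.7, 243.0]
ee_rot: [-0.0, 0.145, 0.989, -0.0]
force: [-0.2, -0.3, -1.7]
grip_width: 0.302
grip_force: 79.1
```

```bash
python3 -m creep '[[[0,0,0,0,0,0],[0,0,0,0,0,0],[0,0,0,0,0,0],[0,0,0,0,0,0],[0,0,0,0,0,0],[0,0,0,0,0,0],[0,0,1,0,0,0],[0,0,2,0,0,0],[0,0,3,0,0,0],[0,0,3,0,0,0]]]' 38 80; python3 -m creep '[[[0,-1.5,0,0,0,-1],[0,-3,0,0,0,-2],[0,-4.5,0,0,0,-3],[0,-6,0,0,0,-4],[0,-7.5,0,0,0,-5],[0,-9,0,0,0,-6],[0,-10.5,-1,0,0,-7],[0,-12,-2,0,0,-8],[0,-13.5,-3,0,0,-9],[0,-14.95,-4,0,0,-9.9],[0,-14.95,-5,0,0,-9.9],[0,-14.95,-5.4,0,0,-9.9],[0,-14.95,-5.4,0,0,-9.9],[0,-14.95,-5.4,0,0,-9.9]]]' 55; python3 -c "
from h import *
snap('scene');snap('top');print(ctrl.sense()['eef_pos'])
for c in('scene','top'): print(c,dark(c,[453,-206.5,15]))
a=load('scene')['image'][130:280,310:460,::-1];b=load('top')['image'][190:330,150:290,::-1]
cv2.imwrite('pics/s10.png',np.hstack([cv2.resize(i,(400,400),interpolation=cv2.INTER_CUBIC) for i in(a,b)]))
im=load('top')['image'].astype(int)
for r in range(226,296,2): print(r,''.join('%x'%(im[r,q].max()//16) if (im[r,q].max()-im[r,q].min())<22 else '.' for q in range(180,256)))"
```

```text
time_s: 37.27
eef_pos: [455.1, 168.2, 322.4]
ee_rot: [0.004, 0.144, 0.99, 0.001]
force: [0.1, -0.4, 1.1]
grip_width: 0.444
grip_force: 0.0
time_s: 38.43
eef_pos: [454.2, -205.0, 183.5]
ee_rot: [-0.0, 0.545, 0.838, 0.0]
force: [0.3, 0.2, 0.0]
grip_width: 0.644
grip_force: 0.0
[ 454.69970829 -205.02561931  184.57030957]
scene [(np.int32(91), array([ 453. , -208.2,   15. ]))]
top []
226 222232.2....................................................................
228 22222.2.....................................................................
230 2233.22.....................................................................
232 22222.2.....................................................................
234 33222........................8888888888.....................................
236 3222...................8776655444444445666788...............................
238 2.23...............87654444444444444444444455678............................
240 2................7654443444444444444344444444445689.........................
242 ..............875444444434444444444444444444444444578............
[... 1417 characters left out ...]
.............................544433444444444........
280 ................4.333334.........................875444444444434444.........
282 ......................33......................88654444444444444444..........
284 ........................3.................87765444443444444444444...........
286 .............................7888888.77766544443443434444444444.............
288 .............................44444444444444344444444444444444...............
290 ..............................3..33344444444443444444444444.................
292 ..................................3334444444444444444444....................
294 ...................................4..3344444444444.........................
```

```bash
python3 -c "
from h import *
print(px2w('top',214,260.3,165),px2w('top',201.5,253,117),px2w('top',222,261,117))"; python3 -m creep '[[[-0.02,-0.08,-1,0,0,0],[-0.02,-0.08,-2,0,0,0],[-0.02,-0.08,-3,0,0,0],[-0.02,-0.08,-3.7,0,0,0],[-0.02,-0.08,-4,0,0,0],[-0.02,-0.08,-4.34,0,0,0],[-0.02,-0.08,-4.34,0,0,0],[-0.02,-0.08,-4.34,0,0,0]]]'; python3 -m creep '[[[0,0,0,0,0,0],[0,0,0,0,0,0],[0,0,0,0,0,0],[0,0,0,0,0,0],[0,0,0,0,0,0],[0,0,0,0,0,0],[0,0,0,0,0,0],[0,0,0,0,0,0],[0,0,0,0,0,0],[0,0,0,0,0,0],[0,0,0,0,0,0],[0,0,0,0,0,0]]]' 15 80
```

```text
[450.26941405 150.76392853 165.        ] [473.95329568 185.26332538 117.        ] [456.58082924 143.20131221 117.        ]
time_s: 39.2
eef_pos: [454.0, -207.8, 75.3]
ee_rot: [0.001, 0.545, 0.838, -0.0]
force: [-0.3, 1.1, -0.2]
grip_width: 0.644
grip_force: 0.0
time_s: 40.2
eef_pos: [453.9, -207.9, 75.6]
ee_rot: [0.001, 0.546, 0.838, -0.0]
force: [-1.3, 1.6, 8.5]
grip_width: 0.308
grip_force: 78.2
```

```bash
python3 -m creep '[[[0,0,0.2,0,0,0],[0,0,0.5,0,0,0],[0,0,0.9,0,0,0],[0,0,1.4,0,0,0],[0,0,2,0,0,0],[0,0,2.6,0,0,0],[0,0,3.2,0,0,0],[0,0,3.8,0,0,0],[0,0,4.4,0,0,0],[0,0,5,0,0,0],[0,0,5.6,0,0,0],[0,0,6.2,0,0,0],[0,0,6.8,0,0,0],[0,0,7.4,0,0,0],[0,0,8,0,0,0],[0,0,8.6,0,0,0],[0,0,8.6,0,0,0],[0,0,8.6,0,0,0],[0,0,8.6,0,0,0],[0,0,8.6,0,0,0]]]'; python3 -c "
from h import *
print(ctrl.sense()['wrist_torque'])"; python3 -m creep '[[[0,0,0,0,0,0],[0,0,0,0,0,0],[0,0,0,0,0,0],[0,0,0,0,0,0]]]' 27.5 80;  python3 -m creep '[[[0,0,0,0,0,0],[0,0,0,0,0,0],[0,0,0,0,0,0],[0,0,0,0,0,0],[0,0,0,0,0,0],[0,0,0,0,0,0]]]' 28.5 80
```

```text
time_s: 41.87
eef_pos: [453.2, -207.5, 288.4]
ee_rot: [-0.001, 0.546, 0.838, 0.0]
force: [-0.3, 0.5, -1.7]
grip_width: 0.305
grip_force: 78.8
[0.13669562 0.08422054 0.03319606]
time_s: 42.2
eef_pos: [453.5, -207.7, 289.2]
ee_rot: [-0.0, 0.546, 0.838, 0.0]
force: [0.3, -0.3, -2.7]
grip_width: 0.327
grip_force: 37.8
time_s: 42.7
eef_pos: [453.6, -207.8, 289.5]
ee_rot: [0.0, 0.546, 0.838, -0.0]
force: [0.2, 0.7, -2.0]
grip_width: 0.336
grip_force: 16.5
```

```bash
python3 -m creep '[[[0,0,0,0,0,0],[0,0,0,0,0,0],[0,0,0,0,0,0],[0,0,0,0,0,0],[0,0,0,0,0,0],[0,0,0,0,0,0],[0,0,0,0,0,0],[0,0,0,0,0,0],[0,0,0,0,0,0],[0,0,0,0,0,0],[0,0,0,0,0,0],[0,0,0,0,0,0],[0,0,0,0,0,0],[0,0,0,0,0,0],[0,0,0,0,0,0]]]' 28.9 80; python3 -m creep '[[[0,0,0,0,0,0],[0,0,0,0,0,0],[0,0,0,0,0,0],[0,0,0,0,0,0],[0,0,0,0,0,0],[0,0,0,0,0,0]]]' 15 80; python3 -c "
from h import *
print(ctrl.sense()['wrist_torque'])
c=snap('scene')
print(w2px('scene',[453.6,-207.8,229]),w2px('scene',[453.6,-207.8,129]), w2px('scene',[453.6-6,-207.8+14,129]))
im=c['image'].astype(int)
u,v=w2px('scene',[453.6,-207.8,129]).astype(int)
g=((im.max(2)-im.min(2))<22)
for r in range(v-34,v+24,2): print(r,''.join('%x'%(im[r,q].max()//16) if g[r,q] else '.' for q in range(u-30,u+30)))
print(u)"
```

```text
time_s: 43.95
eef_pos: [453.5, -207.7, 289.4]
ee_rot: [-0.0, 0.546, 0.838, 0.0]
force: [-0.2, -1.2, -2.8]
grip_width: 0.336
grip_force: 10.0
time_s: 44.45
eef_pos: [453.5, -207.7, 289.4]
ee_rot: [0.0, 0.546, 0.838, -0.0]
force: [0.8, -0.2, -1.7]
grip_width: 0.303
grip_force: 78.8
[-0.0347223   0.02158251  0.02446421]
[254.46857467 208.879385  ] [259.46422539 238.03982488] [264.42260608 233.92578571]
204 ..............51111111111111112111111111112.................
206 ..............531111010111111111111111113...................
208 ...............41111111112111111111112......................
210 ...............52111111125441111111.........................
212 ....................311014552111111.........................
214 ......................3113553111111.........................
216 .........................35551111...........................
218 ..........................555322............................
220 .............................555............................
222 ..............................555...........................
224 ...............................555.........
[... 491 characters left out ...]
...................656666.....................
242 ....................................6.......................
244 ............................................................
246 ............................................................
248 ............................................................
250 ............................................................
252 ............................................................
254 ............................................................
256 ............................................................
258 ............................................................
260 ............................................................
259
```

```bash
python3 -m creep '[[[0,0,0.5,0,0,0],[0,0,1.1,0,0,0],[0,0,1.7,0,0,0],[0,0,2.3,0,0,0],[0,0.3,2.85,0,0,1],[-0.05,1.1,2.85,0,0,2],[-0.1,2.1,2.85,0,0,3],[-0.14,3.1,2.85,0,0,4],[-0.18,4.1,2.85,0,0,5],[-0.22,5.1,2.85,0,0,6],[-0.26,6.1,2.85,0,0,7],[-0.3,7.1,2.85,0,0,8],[-0.34,8.1,2.85,0,0,9],[-0.38,9.1,2.85,0,0,10],[-0.4,10.1,2.85,0,0,11],[-0.44,11.1,2.85,0,0,12],[-0.48,12.1,2.85,0,0,13.2],[-0.5,13.1,2.85,0,0,13.2],[-0.54,14,2.85,0,0,13.2],[-0.54,14.3,2.85,0,0,13.2]]]';python3 -m creep '[[[0,0.2,0,0,0,0],[0,0.29,0,0,0,0],[0,0.29,0,0,0,0],[0,0.29,0,0,0,0]]]'; python3 -c "
from h import *
c=snap('scene')
im=c['image'].astype(int)
print(w2px('scene',[440,157,299]),w2px('scene',[440,157,199]),w2px('scene',[425,157,199]),w2px('scene',[454,149.5,165]))
u,v=w2px('scene',[425,157,199]).astype(int)
g=((im.max(2)-im.min(2))<22)
for r in range(v-34,v+34,2): print(r,''.join('%x'%(im[r,q].max()//16) if g[r,q] else '.' for q in range(u-30,u+30)))
print(u)"
```

```text
time_s: 46.17
eef_pos: [439.6, 152.0, 360.7]
ee_rot: [0.0, -0.0, 1.0, 0.0]
force: [0.3, -0.2, -2.8]
grip_width: 0.307
grip_force: 79.1
time_s: 46.5
eef_pos: [440.2, 156.3, 360.6]
ee_rot: [-0.0, 0.002, 1.0, -0.0]
force: [0.7, 0.5, -2.9]
grip_width: 0.306
grip_force: 79.1
[409.22052629 127.05766567] [404.71593524 160.31931639] [401.47079757 156.05692565] [403.44220651 175.76446761]
122 ......................111111111111111011011011254...........
124 .........................111111124411101111111453...........
126 .........................111112355411100110112553...........
128 .........................1111114552111010011125.............
130 ..........................111125551111112..1136.............
132 ...........................111255401101.....................
134 .............................2455334........................
136 ...............................5545.........................
138 ...............................555..........................
140 ...............................555..........................
142 ..............................555...........................
14
[... 796 characters left out ...]
6767766666767666667767776666666666667........5
170 ............7667777666666776666777777666766666666666.......5
172 ..........77766677666667777776677777776666666666666669....45
174 .........677666777666667777766677777766666666666666656.b..55
176 .........677667777666667777666777777766666666666666656..3455
178 .........676667777776767777766777777766666666666666656..3345
180 .........567667777766677777767777777666666666445566657..2322
182 .........56676777666677777777777777766666311111211356..32223
184 .........5666777777667777777677777766666111122322226....4555
186 ........556666677777667763322356777766631111121126..8...5555
188 ........5666666667777762111122212676766401111369..877..55555
401
```

```bash
python3 -m creep '[[[0,0,0,0,0,0],[0,0,-0.6,0,0,0],[0,0,-1.2,0,0,0],[0,0,-1.8,0,0,0],[0,0,-2.4,0,0,0],[0,0,-3,0,0,0],[0,0,-3.6,0,0,0],[0,0,-4.2,0,0,0],[0,0,-4.7,0,0,0],[0,0,-4.7,0,0,0],[0,0,-4.7,0,0,0]]]'
```

```text
time_s: 47.47
eef_pos: [440.1, 156.7, 243.2]
ee_rot: [-0.0, 0.001, 1.0, -0.0]
force: [0.3, 0.8, -2.9]
grip_width: 0.301
grip_force: 79.1
```

```bash
python3 -m creep '[[[0,0,0,0,0,0],[0,0,0,0,0,0],[0,0,0,0,0,0],[0,0,0,0,0,0],[0,0,0,0,0,0],[0,0,0,0,0,0],[0,0,1,0,0,0],[0,0,2,0,0,0],[0,0,3,0,0,0],[0,0,3.5,0,0,0],[1,-1,3.5,0,0,0],[2,-2,3.5,0,0,0],[3,-3,3.5,0,0,0],[4,-4,3.5,0,0,0],[5,-5,3.5,0,0,0],[5,-6,3.5,0,0,0],[5,-7,3.5,0,0,0],[5,-7,3.5,0,0,0]]]' 40 80; python3 -c "
from h import *
snap('scene');snap('top');print(ctrl.sense()['eef_pos'],ctrl.sense()['joints'])
a=load('scene')['image'][110:290,310:490,::-1];b=load('top')['image'][180:330,140:290,::-1]
cv2.imwrite('pics/s11.png',np.hstack([cv2.resize(i,(400,400),interpolation=cv2.INTER_CUBIC) for i in(a,b)]))"
```

```text
time_s: 48.97
eef_pos: [565.3, -21.7, 330.1]
ee_rot: [-0.0, 0.003, 1.0, -0.0]
force: [0.2, 0.5, -0.5]
grip_width: 0.468
grip_force: 0.0
[565.01499671 -18.37876251 330.53521983] [-2.39795483e-01  3.86014896e-01  1.32628187e+00  2.23457531e-04
  1.42962272e+00 -1.80701488e+00]
```

View pics/s11.png

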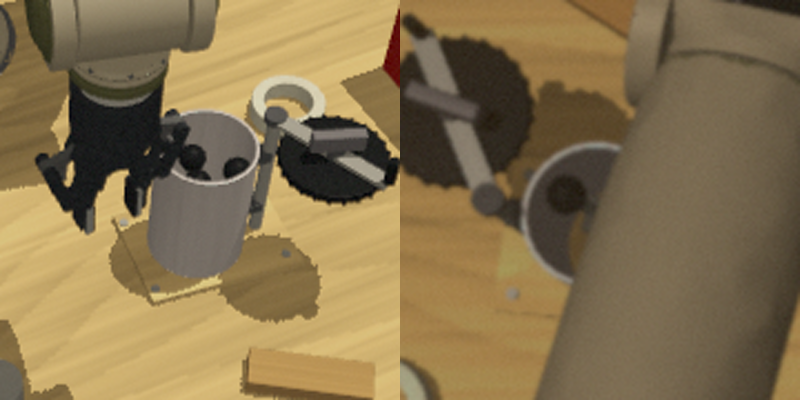

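```bash
python3 -c "
from h import *
for n,(a,b) in dict(b3=(193,157),bR=(236,169),bF=(200,177)).items():
  for z in(115,125,135,145,155): p=px2w('scene',310+a/2.222,110+b/2.222,z);print(n,p.round(0),np.hypot(*(p[:2]-[453,150])).round())
print(px2w('top',140+567/2.667-150,180+193/2.667,117))
im=load('scene')['image'].astype(int)
for r in range(158,200): print(r,''.join('%x'%(im[r,q].max()//16) for q in range(375,430)))"
```

```text
b3 [422. 155. 115.] 31.0
b3 [430. 149. 125.] 23.0
b3 [438. 144. 135.] 16.0
b3 [445. 139. 145.] 13.0
b3 [453. 134. 155.] 16.0
bR [457. 188. 115.] 38.0
bR [465. 182. 125.] 34.0
bR [472. 177. 135.] 33.0
bR [479. 171. 145.] 34.0
bR [487. 165. 155.] 37.0
bF [451. 147. 115.] 3.0
bF [458. 142. 125.] 9.0
bF [466. 137. 135.] 18.0
bF [473. 132. 145.] 27.0
bF [481. 127. 155.] 36.0
[475.22342405 183.04676662 117.        ]
158 11111126ccdccccdddccccccccccdddddddddddddddddd877addddd
159 11111126ddc8339cccccccccccccccccdddddddddddddd8778ddddb
160 11111127da22334accccccba9888999abbccdddddddddc87779ddd7
161 11111138c4233345bcb87777777777777779bccdddddd987777adc4
162 111111279444566686777777777777777777679bccdddc877777aa4
163 11111125666666666677777777777777777777678bccc8887777772
164 111111146666666555577777777777777777676777acc9887777763
165 11111124555544433346777777777777777677776778cc987777775
166 111111123333332223356777777777777777777776668bc97777777
167 1111111233333222222247777777777777776777666667ac9777777
168 11111111333321122112477777777777777777777766667cc987777
169 1111111233332111121267
[... 1133 characters left out ...]
b9862111122213777776411111479cb9778c5555
189 111123322346667acb854212232124777765212379cca77778b5555
190 11134654566666678bbaa7554321127777775589ccb7777779b5556
191 11266666666666666679bcaa97767788899aaacba77777777995555
192 22276666666666667677779acbccccccccccba77777777778a65556
193 2268666666666666666777777778888887777777777777778b45556
194 15b8666666666666667777777777777777777777777777778955555
195 27d7666666666667767777777777777777777777777777777955565
196 39d6666666666666667777777777777777777777777777776555556
197 39d6666666666666677777777777777777777777777777776555566
198 4bb6666666666666667777777777777777777777777777774455566
199 4bb6666666666666677777777777777777777777777777774455557
```

```bash
python3 -m creep '[[[0,-1.5,0,0,0,0],[0,-3,0,0,0,0],[0,-4.5,0,0,0,0],[0,-6,0,0,0,0],[0,-7,0,0,0,0],[0,-7,0,0,0,0]]]'; python3 -c "
from h import *
snap('top')
im=load('top')['image'].astype(int)
for r in range(230,292): print(r,''.join('%x'%(im[r,q].max()//16) if (im[r,q].max()-im[r,q].min())<16 else '.' for q in range(182,246)))"
```

```text
time_s: 49.57
eef_pos: [564.8, -196.0, 330.2]
ee_rot: [-0.0, 0.003, 1.0, -0.0]
force: [-1.1, -0.3, -1.2]
grip_width: 0.471
grip_force: 0.0
230 ...2............................................................
231 ....2...........................................................
232 ..2.............................................................
233 ..2.............................................................
234 22...........................888988.............................
235 2...........................77666667...9........................
236 ........................7...4444454....78.......................
237 .2.......................4.....4...4....5778....................
238 ...................66...4.4.............4556....................
239 ..................6....4.4....................8.................
240 .................5...4...4....4..4........4....7................
241 ................5..44........44.4..............67...............
242 ................4....4............4.......4.....6...............
243 .................444....4.44......4.........................
[... 2616 characters left out ...]
....4.....
282 ................................2122.22..6......4.4.444.4..4.4..
283 ......................5........2222233.6.88..54....44...4.4.4...
284 .................7.88.7..........4.55.....7.544.4...44.4....4...
285 ...................67888............88...65..4.4..4.4......4....
286 .....................667...8888888..77...444444444.4..4.4.......
287 .........................677766666....4.4...4...4444444.44.4....
288 .........................4.5554444.4.4444.4444..444.....4.......
289 ............................4..4...444444.4.4.44444.44..4.......
290 ..............................4.44.4..44.444..44....4...........
291 .................................4....44......4444..............
```

```bash
python3 -c "
from h import *
for z in(100,115,125,135,145): print(z,px2w('top',216,277.5,z).round(1),px2w('scene',310+193/2.222,110+157/2.222,z).round(1),px2w('scene',388+1,181-0.5,z).round(1))
s=load('scene')['image'];"
```

```text
100 [425.4 157.9 100. ] [410.8 162.5 100. ] [402.1 145.5 100. ]
115 [423.3 155.3 115. ] [422.3 154.7 115. ] [413.8 137.9 115. ]
125 [421.9 153.5 125. ] [430.  149.4 125. ] [421.6 132.9 125. ]
135 [420.5 151.7 135. ] [437.7 144.2 135. ] [429.4 127.8 135. ]
145 [419.1 149.9 145. ] [445.4 139.  145. ] [437.2 122.7 145. ]
```

```bash
python3 -m creep '[[[0,1.5,0,0,0,0],[0.1,3,0,0,0,1],[0.2,4.5,0,0,0,2],[0.3,6,0,0,0,3],[0.4,7.5,0,0,0,4],[0.5,9,0,0,0,5],[0.6,10.5,0,0,0,5],[0.7,12,0,0,0,5],[0.8,13.5,0,0,0,5],[0.9,15,0,0,0,5],[0.92,16.5,0,0,0,5],[0.92,18,0,0,0,5],[0.92,18.97,0,0,0,5],[0.92,18.97,0,0,0,5],[0.92,18.97,0,0,0,5],[0.92,18.97,0,0,0,5]]]' 45 60; python3 -c "
from h import *
print(ctrl.sense()['eef_pos'])"
```

```text
time_s: 50.95
eef_pos: [587.3, 281.9, 330.8]
ee_rot: [-0.0, -0.216, 0.976, -0.0]
force: [0.1, -0.3, 0.6]
grip_width: 0.527
grip_force: 0.0
[587.30616792 281.91498512 330.78742458]
```

```bash
python3 -m creep '[[[0,0,-0.6,0,0,0],[0,0,-1.2,0,0,0],[0,0,-1.8,0,0,0],[0,0,-2.2,0,0,0],[0,0,-2.5,0,0,0],[0,0,-2.6,0,0,0],[0,0,-2.6,0,0,0]]]'; python3 -m creep '[[[0,0,0,0,0,0],[0,0,0,0,0,0],[0,0,0,0,0,0],[0,0,0,0,0,0],[0,0,0,0,0,0],[0,0,0,0,0,0],[0,0,0,0,0,0],[0,0,0,0,0,0],[0,0,0,0,0,0],[0,0,0,0,0,0],[0,0,0,0,0,0],[0,0,0,0,0,0]]]' 6 60; python3 -c "
import numpy as np
R=137;p=np.array([463.5,223.]);a0=np.arctan2(281.5-223,587.5-463.5)
print(np.degrees(a0))
for d in range(6,127,6):
  a=a0-np.radians(d);e=(R*np.array([np.cos(a)-np.cos(a0),np.sin(a)-np.sin(a0)]))/25
  print(d,e.round(2),d/5)"
```

```text
time_s: 51.53
eef_pos: [588.0, 281.0, 265.6]
ee_rot: [-0.0, -0.215, 0.977, -0.0]
force: [0.3, 0.0, 0.9]
grip_width: 0.522
grip_force: 0.0
time_s: 52.53
eef_pos: [588.2, 281.3, 266.5]
ee_rot: [0.001, -0.215, 0.977, 0.0]
force: [-0.4, -1.1, 6.0]
grip_width: 0.11
grip_force: 58.6
25.256729004097753
6 [ 0.22 -0.53] 1.2
12 [ 0.38 -1.08] 2.4
18 [ 0.48 -1.65] 3.6
24 [ 0.52 -2.22] 4.8
30 [ 0.51 -2.79] 6.0
36 [ 0.43 -3.36] 7.2
42 [ 0.29 -3.92] 8.4
48 [ 0.1  -4.46] 9.6
54 [-0.15 -4.97] 10.8
60 [-0.45 -5.46] 12.0
66 [-0.8  -5.91] 13.2
72 [-1.2  -6.33] 14.4
78 [-1.64 -6.7 ] 15.6
84 [-2.11 -7.02] 16.8
90 [-2.62 -7.29] 18.0
96 [-3.15 -7.51] 19.2
102 [-3.7  -7.67] 20.4
108 [-4.26 -7.77] 21.6
114 [-4.84 -7.82] 22.8
120 [-5.41 -7.8 ] 24.0
126 [-5.98 -7.72] 25.2
```

```bash
python3 -m creep '[[[0.22,-0.53,0,0,0,-1.2],[0.38,-1.08,0,0,0,-2.4],[0.48,-1.65,0,0,0,-3.6],[0.52,-2.22,0,0,0,-4.8],[0.51,-2.79,0,0,0,-6],[0.43,-3.36,0,0,0,-7.2],[0.29,-3.92,0,0,0,-8.4],[0.1,-4.46,0,0,0,-9.6],[-0.15,-4.97,0,0,0,-10.8],[-0.45,-5.46,0,0,0,-12],[-0.8,-5.91,0,0,0,-13.2],[-1.2,-6.33,0,0,0,-14.4],[-1.64,-6.7,0,0,0,-15.6],[-2.11,-7.02,0,0,0,-16.8],[-2.62,-7.29,0,0,0,-18],[-3.15,-7.51,0,0,0,-19.2],[-3.7,-7.67,0,0,0,-20.4],[-4.26,-7.77,0,0,0,-21.6],[-4.84,-7.82,0,0,0,-22.8],[-4.84,-7.82,0,0,0,-22.8]]]'; python3 -m creep '[[[-0.3,0.01,0,0,0,-0.6],[-0.57,0.02,0,0,0,-1.2],[-0.8,0.05,0,0,0,-1.5],[-0.94,0.07,0,0,0,-1.8],[-0.94,0.07,0,0,0,-1.8]]]'
```

```text
time_s: 54.2
eef_pos: [465.0, 87.4, 266.4]
ee_rot: [-0.001, 0.703, 0.711, 0.001]
force: [-3.4, 11.8, 4.6]
grip_width: 0.113
grip_force: 58.7
time_s: 54.62
eef_pos: [443.5, 88.5, 266.4]
ee_rot: [0.0, 0.756, 0.655, 0.002]
force: [-0.2, 7.3, 8.0]
grip_width: 0.115
grip_force: 59.2
```

```bash
python3 -m creep '[[[-0.1,0,0,0,0,0],[-0.2,0.02,0,0,0,-0.1],[-0.2,0.02,0,0,0,-0.1],[-0.2,0.02,0,0,0,-0.1]]]'
```

```text
time_s: 54.95
eef_pos: [442.1, 88.5, 266.7]
ee_rot: [0.004, 0.758, 0.652, 0.006]
force: [26.7, 7.9, -8.7]
grip_width: 0.113
grip_force: 58.7
```

```bash
python3 -m creep '[[[0,0,0,0,0,0],[0,0,0,0,0,0],[0,0,0,0,0,0],[0,0,0,0,0,0],[0,0,0.5,0,0,0],[0,0,1.2,0,0,0],[0,0,1.8,0,0,0],[0.3,1.2,1.8,0,0,1.5],[0.57,2.49,1.8,0,0,3],[0.57,2.49,1.8,0,0,9.4],[0.57,2.49,1.8,0,0,9.4],[0.57,2.49,1.8,0,0,9.4],[0.57,2.49,1.8,0,0,9.4],[0.57,2.49,1.8,0,0,9.4],[0.57,2.49,1.8,0,0,9.4],[0.57,2.49,1.8,0,0,9.4]]]' 45 60; python3 -c "
from h import *
s=ctrl.sense();print(s['eef_pos'],s['joints'][5]);snap('scene')
im=load('scene')['image'].astype(int);print(w2px('scene',[452.5,150.3,210]))
u,v=w2px('scene',[452.5,150.3,200]).astype(int)
for r in range(v-24,v+28): print(r,''.join('%x'%(im[r,q].max()//16) if (im[r,q].max()-im[r,q].min())<22 else '.' for q in range(u-40,u+40)))"
```

```text
time_s: 56.28
eef_pos: [452.6, 150.2, 310.6]
ee_rot: [-0.0, 0.437, 0.9, -0.0]
force: [-0.5, -0.2, 0.2]
grip_width: 0.525
grip_force: 0.0
[452.6480995  150.23901614 310.56661014] -0.5931580880973869
[405.32045472 161.38302197]
140 ...........................1255201..................11111222222111112...........
141 ...........................1255111..................11111222211111112...........
142 ...........................1354111..................1111111111111111............
143 ..........................11354112..................2111111111111113............
144 ..........................1145411....................11111111112112.............
145 ..........................1245311....................11111111111124.............
146 ...........................145311...................42111113..1112..............
147 ............................55212...................5521111....445..............
148 ............................5521....................5541112.....................
149 ............................551....................3553111......................
150 ....................
[... 2845 characters left out ...]
12223344............
184 ................555201000111011110100011111111010111121111112..45555............
185 ...............5555432100111101110111101101111111011111121103..55555............
186 ...............5556665310010001001101111110111111112221211124..55555............
187 ...............565666663010110110010011101110111012112111245...55556............
188 ...............556666665211011011111112110010111122211012467..55555.............
189 ...............556666666543211110101112210101101011112125677..55555.............
190 ...............566666666666642011011011011101111001234446677..55555.............
191 ...............556666666666664233221111011111112112466666677..55555.............
```

```bash
python3 -m creep '[[[0,0,-0.6,0,0,0],[0,0,-1.2,0,0,0],[0,0,-1.6,0,0,0],[0,0,-1.84,0,0,0],[0,0,-1.84,0,0,0]]]'; python3 -m creep '[[[0,0,0,0,0,0],[0,0,0,0,0,0],[0,0,0,0,0,0],[0,0,0,0,0,0],[0,0,0,0,0,0],[0,0,0,0,0,0],[0,0,0,0,0,0],[0,0,0,0,0,0],[0,0,0,0,0,0],[0,0,0,0,0,0],[0,0,0,0,0,0],[0,0,0,0,0,0]]]' 8 60;python3 -m creep '[[[0,0,0,0,0,-1],[0,0,0,0,0,-2],[0,0,0,0,0,-3],[0,0,0,0,0,-4],[0,0,0,0,0,-5],[0,0,0,0,0,-6],[0,0,0,0,0,-7],[0,0,0,0,0,-8],[0,0,0,0,0,-9],[0,0,0,0,0,-10],[0,0,0,0,0,-11],[0,0,0,0,0,-12],[0,0,0,0,0,-13],[0,0,0,0,0,-14],[0,0,0,0,0,-15],[0,0,0,0,0,-16],[0,0,0,0,0,-16.6],[0,0,0,0,0,-16.9],[0,0,0,0,0,-17.2],[0,0,0,0,0,-17.2]]]'; python3 -c "
from h import *
print(ctrl.sense()['wrist_torque'])"; python3 -m creep '[[[0,0,0,0,0,-0.2],[0,0,0,0,0,-0.4],[0,0,0,0,0,-0.7],[0,0,0,0,0,-0.7]]]';python3 -c "
from h import *
print(ctrl.sense()['wrist_torque'])"
```

```text
time_s: 56.75
eef_pos: [452.5, 150.2, 263.7]
ee_rot: [-0.001, 0.436, 0.9, -0.001]
force: [-0.4, 0.2, -0.6]
grip_width: 0.527
grip_force: 0.0
time_s: 57.75
eef_pos: [453.3, 150.5, 265.5]
ee_rot: [0.001, 0.435, 0.9, 0.001]
force: [3.0, 3.0, 5.5]
grip_width: 0.146
grip_force: 61.5
time_s: 59.42
eef_pos: [451.1, 150.7, 265.4]
ee_rot: [-0.001, 0.932, 0.362, -0.002]
force: [-13.5, 2.7, 15.4]
grip_width: 0.148
grip_force: 66.4
[0.46707484 2.15385632 1.11457672]
time_s: 59.75
eef_pos: [449.8, 150.9, 265.4]
ee_rot: [-0.001, 0.942, 0.334, -0.004]
force: [-21.6, 3.0, 20.9]
grip_width: 0.146
grip_force: 79.9
[0.51253371 3.52677095 1.84063769]
```

```bash
python3 -m creep '[[[0,0,0,0,0,0.4],[0,0,0,0,0,0.4],[0,0,0,0,0,0.4],[0,0,0,0,0,0.4],[0,0,0.5,0,0,0.4],[0,0,1.2,0,0,0.4],[0,0,1.8,0,0,0.4],[-0.2,-1.2,1.8,0,0,1.5],[-0.36,-2.48,1.8,0,0,3],[-0.36,-2.48,1.8,0,0,8.6],[-0.36,-2.48,1.8,0,0,8.6],[-0.36,-2.48,1.8,0,0,8.6],[-0.36,-2.48,1.8,0,0,8.6],[-0.36,-2.48,1.8,0,0,8.6],[-0.36,-2.48,1.8,0,0,8.6],[-0.36,-2.48,1.8,0,0,8.6]]]' 45 60; python3 -m creep '[[[0,0,-0.6,0,0,0],[0,0,-1.2,0,0,0],[0,0,-1.6,0,0,0],[0,0,-1.74,0,0,0],[0,0,-1.74,0,0,0]]]'; python3 -m creep '[[[0,0,0,0,0,0],[0,0,0,0,0,0],[0,0,0,0,0,0],[0,0,0,0,0,0],[0,0,0,0,0,0],[0,0,0,0,0,0],[0,0,0,0,0,0],[0,0,0,0,0,0],[0,0,0,0,0,0],[0,0,0,0,0,0],[0,0,0,0,0,0],[0,0,0,0,0,0]]]' 6 60
```

```text
time_s: 61.08
eef_pos: [443.8, 88.2, 309.5]
ee_rot: [-0.0, 0.757, 0.654, -0.0]
force: [-0.1, -1.2, 1.0]
grip_width: 0.526
grip_force: 0.0
time_s: 61.5
eef_pos: [443.6, 88.3, 265.6]
ee_rot: [-0.001, 0.756, 0.655, -0.001]
force: [0.2, 0.1, -0.3]
grip_width: 0.526
grip_force: 0.0
time_s: 62.5
eef_pos: [444.1, 88.3, 266.9]
ee_rot: [0.001, 0.755, 0.655, 0.001]
force: [-0.5, 0.3, 6.8]
grip_width: 0.112
grip_force: 58.6
```

```bash
python3 -m creep '[[[-0.1,0.01,0,0,0,0],[-0.18,0.01,0,0,0,0],[-0.18,0.01,0,0,0,0],[-0.18,0.01,0,0,0,0]]]'; python3 -m creep '[[[0.12,0,0,0,0,0],[0.12,0,0,0,0,0],[0.12,0,0,0,0,0]]]'; python3 -m creep '[[[0,0,0,0,0,0],[0,0,0,0,0,0],[0,0,0,0,0,0],[0,0,0,0,0,0],[0,0,0.5,0,0,0],[0,0,1.3,0,0,0],[0,0,2.5,0,0,0],[0,0,4,0,0,0],[1.5,-1,4,0,0,0],[3,-2,4,0,0,0],[4,-3.5,4,0,0,0],[5,-5,4,0,0,0],[5,-6.5,4,0,0,0],[5,-8,4,0,0,0],[5,-9,4,0,0,0],[5,-9,4,0,0,0],[5,-9,4,0,0,0]]]' 45 60; python3 -c "
from h import *
snap('top');snap('scene')
im=load('top')['image'].astype(int)
for r in range(230,290,1): print(r,''.join('%x'%(im[r,q].max()//16) for q in range(160,256)))
print(w2px('top',[452.5,150,210]),w2px('top',[443.6,88,214.5]))"
```

```text
time_s: 62.83
eef_pos: [442.4, 88.3, 267.1]
ee_rot: [0.004, 0.756, 0.655, 0.004]
force: [22.7, 2.9, -6.9]
grip_width: 0.114
grip_force: 58.6
time_s: 63.08
eef_pos: [443.2, 88.3, 267.0]
ee_rot: [0.001, 0.756, 0.655, 0.001]
force: [6.8, -1.9, 4.3]
grip_width: 0.112
grip_force: 59.9
time_s: 64.5
eef_pos: [567.1, -137.7, 365.5]
ee_rot: [-0.001, 0.756, 0.654, -0.0]
force: [0.4, 0.4, 0.3]
grip_width: 0.522
grip_force: 0.0
230 999999999999999999a9aaa9aaaaa99aaaaaaa9aaa999889988766789998889999999999999999999999999999999999
231 999999999999999999aa9aaaaaaaaaaaaaaaaaaaa99975666654445666665789aaa99999999999999999999999999999
232 99999999999999999999aaaaaaaaaaaaaaaaa99998775434333333333434347899999999999999999999999999999999
233 9999999999999999999999aaaaaaaaaaaaaa987776543323333323333333334677778999999999999999999999999999
234 9999999999999999999999999aaaaaaaaaa9964444332333233333333323233345557899999999999999999999999999
235 99999999999999999999999999999aaaaa99753333333332333322233333333333335789899999999999999899999999
236 9999999999999999999999999999999999875433323333333333333333333333222335
[... 4735 characters left out ...]
33232222233444444444444444445566666555
284 a999999999999999aaaaaaaaaaaaaaaaa986444433333333333333232333322222233444444444444444445666665555
285 aaaaaa99999a9999aaaaaaaaaaaaaaaaaa98777753333333333332333322232333334444444444444444455665665556
286 aaaaaaa999999a9aaaaaaaaaaaaaaaaaaaa9999986433333323332323222233343444444444444444444556666665556
287 aaaaaaaaaaaa99aaaa9aa99aaa9aaaaaaaaaaaa998644433333232333322334444444444444444444445566666655566
288 aaaaaaaaaaa9aaaaaaa9999999aaaaaaaaaaaaaaa9877765433333334333444444444444444444444455666666655566
289 aaaaaaaaaaaaaaaaaaa9988889aaaaaaaaaaaaaaaa999987654343444444444444444444444444444556666666555666
[210.13869492 255.24523721] [242.66740653 258.86324069]
```

```bash
python3 -c "
from rig import ctrl
print(ctrl.finish_job())"
```

```text
the job is handed in; nothing more can be done
None
```

The job is handed in: all three loose levers stand in the canister below the rim, and the cap is swung home and screwed tight. The purple look-alikes and the other bench items were never touched.

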